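# Set the burr dial of a coffee hand grinder four clicks from its stop

## Task

Lift the square hand grinder by its body, never by its dial, and set it upright, fully home, in the square well of the wooden stand, which keeps it from turning. Then turn the black dial on top clockwise (seen from above) all the way to its stop, and from there turn it back exactly four clicks and let go. Do not tip the grinder over, and leave the mug, the wine glass and the jar standing where they are.

Things in the scene. Friction and masses are not known exactly. Their poses are not given: they have to be found in the camera images.
- grinder_centre (a point): Loose coffee hand grinder, upright: square body 52 x 52 mm, 100 mm high (lower half dark grey, upper half aluminium, corners rounded by 4 mm), round black dial on top; 134 mm high over all, about 0.5 kg. This point is the centre of the body, 50 mm above the underside; z up, x and y square to the flat sides. It may go into the stand in any of the four quarter turns.
- stand_floor (a point): Wooden stand, fixed to the table: block 104 x 104 mm, 26 mm high, with a square well 58 x 58 mm (3 mm free each side of the grinder), chamfered 3 mm at the mouth, black rubber floor. This point is the centre of the well's floor, 6 mm above the table, 20 mm below the rim; z up, x and y square to the well's sides. A seated grinder can twist about 0.1 rad in the well.
- dial_knob: Round, fluted black dial on the grinder: 38 mm in diameter, 31 mm high, 103 to 134 mm above the grinder's underside, white pointer line on top and side. Origin: on the dial's axis at the grinder's underside; x along the pointer, z up. The body's flat top lies 3 mm below the dial, so fingertips on the dial must stay above it; fingers on the body stand astride the dial.
- dial_grip (a point): Point on the dial's axis 20 mm above the top of the grinder's body (120 mm above its underside), a good height to grip the dial.
- dial (a joint): Dial angle in rad, 0 at its stop, growing counter-clockwise from above, up to 4.61. It clicks into a notch every 24 degrees (0.419 rad), the stop being notch 0; marks on the body round it show them: thick red the stop (along x of the grinder), black the clicks. A click takes about 0.15 N m; let go within a third of a click of a notch, it settles there (midway it may hang). Starts 4 to 9 clicks off the stop.
- mug: Low cream mug with a green band, handle at one side, 65 x 92 x 49 mm; origin at the centre of its underside, z up. A bystander.
- glass: Wine glass with red wine, 82 mm wide, 201 mm high; origin at the centre of its foot's underside, z up. A bystander.
- jar: Jar with a green lid, 81 mm wide, 179 mm high; origin at the centre of its underside, z up. A bystander.
Things that resemble listed ones, but are neither listed nor needed, are in the scene too. What is shaped like the part that bears grinder_centre but purple is not meant. Of the things that look like the part that bears stand_floor, the larger one is meant.

How it is judged:
By the outcome, as a careful person would: the job done as asked, in the order asked, and still so for the second after the job is handed in, with the robot touching nothing.
It also fails if it takes over 69 s, if anything falls off the work surface, if the arm or the gripper's body presses on something with over 40 N, if the wrist force passes 120 N, or if a joint passes its speed limit or range.

## Robot

A 6-joint arm with a two-finger parallel gripper is mounted at the origin on a cart in front of the work surface, level with it; the furniture and walls round the work are solid. World frame = base frame: x ahead of the robot, y to its left, z up, the work surface at z = 0. Lengths are in m, angles in rad, forces in N, time in s.
With the tool pointing down it reaches from about 0.425 to 0.95 m from the base axis. Payload 3.5 kg.
Tool frame: the origin (TCP) lies between the finger pads; the fingertips stand 14 mm ahead of it and the grasp point (between the pads) lies 5 mm behind it; z points along the fingers, y is the direction in which the jaws open and shut (so a half turn about z gives the same grasp; the last joint's range is limited). The gripper opens to 85 mm and grips with 20 to 120 N. Pads are 22 mm wide; open, the fingers measure 114 mm over their backs; the gripper's body (76 mm by 85 mm) begins 54 mm behind the grasp point. The pads swing forward as they close: fully open they stand 13 mm farther back than shut.
Start: joints at [-1.427, 0.286, 1.577, -0, 1.279, -0.15], TCP at [0.195, -0.646, 0.245] pointing down, gripper open.
Joint ranges: [-2.77, 2.77], [-0.9, 2.22], [0.21, 2.48], [-1.53, 4.67], [0.24, 2.81], [-2.84, 2.84]. Speed limits (rad/s): [2.79, 2.79, 3.14, 3.14, 3.14, 3.14].

## Interface

Orientations are given as a unit quaternion [x, y, z, w].
In Python, from plant import ctrl gives the robot as it stands. The module is installed in compiled form; this text tells all that it offers.
- The arm moves only by the tool servo_tool, never from a script. Its argument "increments" is text: rows parted by semicolons, each of 7 numbers parted by spaces: the turn, a rotation vector about the tool's x, y, z in rad, then the shift along the tool's x, y, z in cm, then the finger opening in cm, from 0 to 8.54. In form: ax ay az dx dy dz claw; .... A call has 1 to 10 rows; each row is the pose to reach, as a shift and turn from the pose commanded when the call began, along the tool's axes at that moment; what a row does not reach only later rows make up. A row lasts 1/12 s, in which the tool goes at most 41.7 mm and 7.16 degrees, less where a joint would pass 70% of its speed; a pose out of reach is approached as far as the arm can. A call with a gripper value outside its range is refused whole. The fingers move at their own pace and stop on an object; "grip_force" is the grip in N (left out, the last holds). Time passes only in rows, so rows that repeat a pose let the fingers close. It gives the time, the measured TCP pose, the force and the opening at its end, in the units of the state.
- ctrl.get_state(): the state, without advancing time (a new reading comes with each control period).
- ctrl.read_camera(name): name is "side" or "top" or "wrist"; returns (picture, depth): 384x512x3 uint8, red, green, blue; 384x512 float32, m along the optical axis (not along the pixel's ray), 0 where there is no reading.
- ctrl.camera_info(name): a dict with "camera_matrix" (3x3 intrinsics, pixels), "world_to_cam" (4x4, takes a point from world to camera coordinates). Camera axes: x right, y down, z forward; pixel columns grow to the right and rows downward; lengths in m; the calibration is good to about 2 mm. A picture is of the moment at which its call begins: read the wrist's pose just before it. camera_info takes no time and is no camera call; for the wrist camera it gives the pose at the moment of the call.
- ctrl.sign_off(): hands the job in, once; it reports no verdict.
The state is a dict: "time": time; "qpos": joint angles; "dq": joint speeds; "joint_efforts": joint torques, N m; "eef_pos": TCP position; "tcp_rot": TCP orientation; "contact_force": force on the tool from outside, world axes, zero at the start; "wrist_torque": the same for the moment, N m; "opening": opening from 0.0 (shut) to 1.0 (fully open).
Only numpy, scipy, OpenCV 4.12 (cv2) and the standard library are available. Lean on these libraries where they do the work, as an engineer would, in place of code of your own. Each camera call takes 0.05 s, during which the arm holds its last target.

## Working session

There is one attempt and no reset: what is moved stays moved. The work goes in short steps, Python scripts to look and compute and a tool call to move; the robot and the scene stay as the last step left them, time stands still between calls to the robot, and variables do not carry over. Pictures are saved under pics/ and viewed, and the job is handed in when it is done.

Besides the shell and the picture viewer there is one more tool, called after "Request:" by a JSON object that holds its "method" and its "body". servo_tool: Moves the arm, as the interface text tells. Its arguments: {"type":"object","properties":{"increments":{"type":"string"},"grip_force":{"type":"number"}},"required":["increments"]}

```bash
mkdir -p pics
cat > h.py <<'E'
import numpy as np, cv2
from plant import ctrl
def snap(name,fn):
    im,d=ctrl.read_camera(name); info=ctrl.camera_info(name)
    cv2.imwrite('pics/'+fn+'.png',cv2.cvtColor(im,cv2.COLOR_RGB2BGR))
    np.savez('pics/'+fn+'.npz',im=im,d=d,K=info['camera_matrix'],T=info['world_to_cam'])
    return im,d,np.array(info['camera_matrix']),np.array(info['world_to_cam'])
def load(fn):
    z=np.load('pics/'+fn+'.npz'); return z['im'],z['d'],z['K'],z['T']
def ray(K,T,u,v):
    R=T[:3,:3];o=-R.T@T[:3,3]; d=R.T@(np.linalg.inv(K)@np.array([u,v,1.])); return o,d
def onplane(K,T,u,v,z):
    o,d=ray(K,T,u,v); return o+d*(z-o[2])/d[2]
def px(K,T,p):
    c=K@(T[:3,:3]@np.asarray(p)+T[:3,3]); return c[:2]/c[2]
def cloud(d,K,T):
    h,w=d.shape; u,v=np.meshgrid(np.arange(w),np.arange(h))
    P=np.stack([(u-K[0,2])/K[0,0]*d,(v-K[1,2])/K[1,1]*d,d],-1)
    W=(P-T[:3,3])@T[:3,:3]; W[d==0]=np.nan; return W
E
python3 - <<'E'
from h import *
print(ctrl.get_state())
for n in ['side','top','wrist']:
    im,d,K,T=snap(n,n+'0'); print(n,K.tolist(),np.round(T,3).tolist())
E
```

```text
{'time': 0.0, 'qpos': array([-1.42701239e+00,  2.87204257e-01,  1.57819340e+00, -1.25213197e-05,
        1.27861105e+00, -1.50016999e-01]), 'dq': array([-1.40256834e-03, -1.30422046e-03,  4.50498683e-04, -1.36031795e-06,
       -1.66557171e-03, -1.60840450e-03]), 'joint_efforts': array([ 4.41197681e-04, -4.05988061e+01, -2.92623138e+01, -4.88685043e-05,
        5.85615024e-03, -4.90921053e-06]), 'eef_pos': array([ 0.19539757, -0.64543722,  0.24391254]), 'tcp_rot': array([ 9.89228529e-01,  1.46374375e-01, -2.22826000e-06, -1.20803682e-03]), 'contact_force': array([0.27512299, 0.16745505, 0.5224454 ]), 'wrist_torque': array([-0.01113435, -0.026869  ,  0.02853688]), 'opening': 1.0005582513024511}
side [[484.1151636207242, 0.0, 262.89252071787297], [0.0, 484.1151636207242, 193.4057598477168], [0.0, 0.0, 1.0]] [[-1.0, -0.003, -0.005, 0.598], [0.002, 0.68, -0.734, 0.033], [0.006, -0.734, -0.68, 1.531], [0.0, 0.0, 0.0, 1.0]]
top [[378.6511082436134, 0.0, 258.1882117605439], [0.0, 378.6511082436134, 193.7562392243408], [0.0, 0.0, 1.0]] [[-0.016, -1.0, -0.01, 0.048], [-0.993, 0.017, -0.116, 0.594], [0.116, 0.008, -0.993, 1.106], [0.0, 0.0, 0.0, 1.0]]
wrist [[313.37972785171337, 0.0, 258.6483815224748], [0.0, 313.37972785171337, 196.45274964847295], [0.0, 0.0, 1.0]] [[0.288, -0.958, -0.002, -0.674], [-0.909, -0.274, 0.315, -0.039], [-0.302, -0.089, -0.949, 0.38], [0.0, 0.0, 0.0, 1.0]]
```

View pics/side0.png

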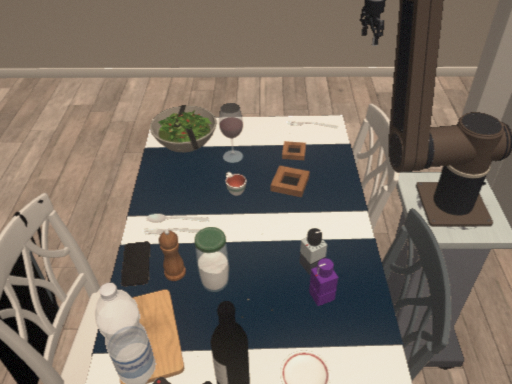

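View pics/top0.png

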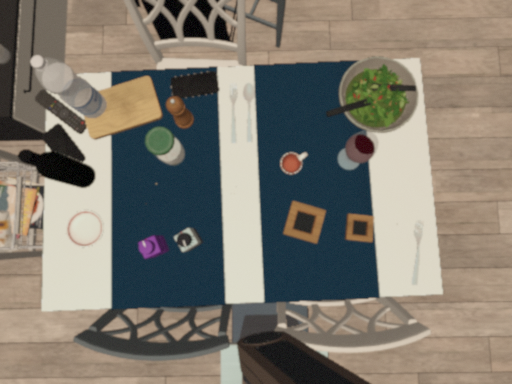

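View pics/wrist0.png

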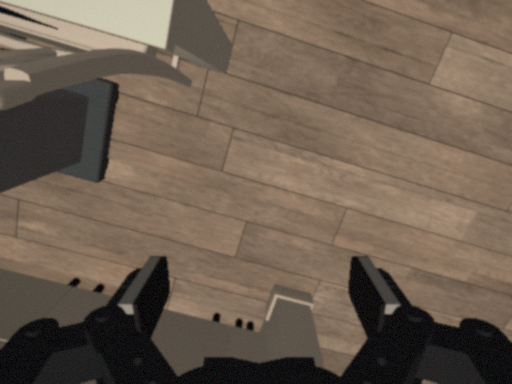

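Run:
```python
from h import *
for n in ['top0','side0']:
    im,d,K,T=load(n); W=cloud(d,K,T)
    for nm,(u,v) in (dict(grinder=(186,240),purple=(151,246),stand=(304,222),small=(359,228),mug=(292,163),glass=(350,158),jar=(165,145)) if n=='top0' else dict(grinder=(314,245),purple=(323,280),stand=(290,181),mug=(236,184),jar=(212,260))).items():
        print(n,nm,np.round(W[v,u],3),np.round(onplane(K,T,u,v,.1),3))
    c=(int(186),240) if n=='top0' else (314,245)
    crop=im[c[1]-32:c[1]+32,c[0]-40:c[0]+40]
    c2=(304,222) if n=='top0' else (290,181)
    crop2=im[c2[1]-32:c2[1]+32,c2[0]-40:c2[0]+40]
    o=np.vstack([cv2.resize(c,None,fx=7,fy=4.6*1,interpolation=cv2.INTER_CUBIC) for c in (crop,crop2)]) if 0 else np.hstack([cv2.resize(c,None,fx=5,fy=5,interpolation=cv2.INTER_CUBIC) for c in (crop,crop2)])
    cv2.imwrite('pics/crop_'+n+'.png',cv2.cvtColor(o,cv2.COLOR_RGB2BGR))
```

```text
top0 grinder [0.46  0.235 0.132] [0.46  0.242 0.1  ]
top0 purple [0.446 0.33  0.133] [0.445 0.34  0.1  ]
top0 stand [ 0.509 -0.1    0.008] [ 0.505 -0.09   0.1  ]
top0 small [ 0.488 -0.268  0.003] [ 0.486 -0.244  0.1  ]
top0 mug [ 0.693 -0.069  0.006] [ 0.674 -0.061  0.1  ]
top0 glass [ 0.678 -0.218  0.137] [ 0.686 -0.227  0.1  ]
top0 jar [0.714 0.284 0.178] [0.734 0.304 0.1  ]
side0 grinder [0.463 0.261 0.103] [0.462 0.258 0.1  ]
side0 purple [0.448 0.37  0.098] [0.449 0.372 0.1  ]
side0 stand [ 0.509 -0.102  0.008] [0.516 0.003 0.1  ]
side0 mug [ 0.687 -0.084  0.011] [0.679 0.016 0.1  ]
side0 jar [0.722 0.341 0.14 ] [0.727 0.308 0.1  ]
```

View pics/crop_top0.png

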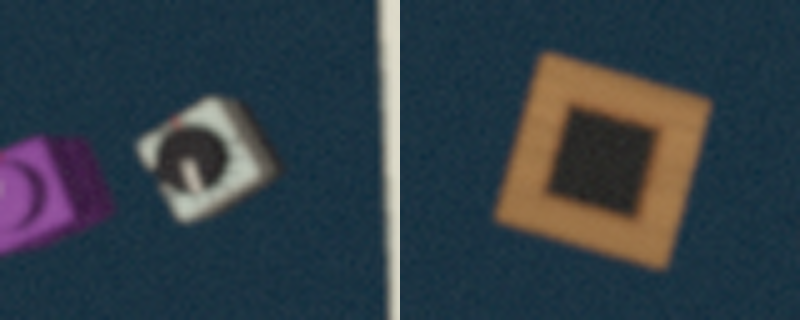

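View pics/crop_side0.png

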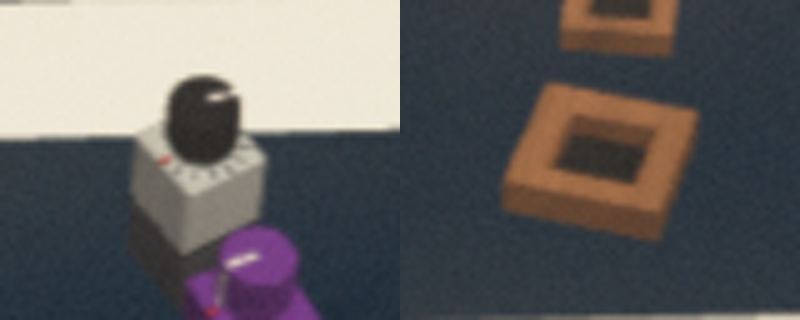

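```bash
cat >> h.py <<'E'
from scipy.spatial.transform import Rotation as Rn
def plan(p,yaw_deg,p0=None,q0=None):
    "shift/turn in tool axes from present pose to TCP p, tool down, jaw axis (y) at yaw_deg mod 180 (nearest)"
    s=ctrl.get_state()
    p0=s['eef_pos'] if p0 is None else np.array(p0); R0=Rn.from_quat(s['tcp_rot']) if q0 is None else q0
    best=None
    for k in (0,180):
        a=np.radians(yaw_deg+k); y=np.array([np.cos(a),np.sin(a),0]); z=np.array([0,0,-1.]); x=np.cross(y,z)
        R=Rn.from_matrix(np.stack([x,y,z],1)); rv=(R0.inv()*R).as_rotvec()
        if best is None or np.linalg.norm(rv)<np.linalg.norm(best[0]): best=(rv,R)
    sh=R0.inv().apply(np.array(p)-p0)*100
    yy=R0.as_matrix()[:,1]
    print('t',round(s['time'],2),'pos',np.round(p0,4),'yaw_y',round(np.degrees(np.arctan2(yy[1],yy[0])),2),'tilt',np.round(R0.as_matrix()[:2,2],4),'q',np.round(s['qpos'],2),'F',np.round(s['contact_force'],1),'M',np.round(s['wrist_torque'],2),'open',round(s['opening'],3))
    print('turn',np.round(best[0],3),'shift cm',np.round(sh,2),'n>=',max(np.linalg.norm(sh)/4.17,np.degrees(np.linalg.norm(best[0]))/7.16))
E
python3 - <<'E'
from h import *
s=ctrl.get_state(); R0=Rn.from_quat(s['tcp_rot'])
im,d,K,T=load('wrist0')
o=-T[:3,:3].T@T[:3,3]
print('cam in tool',R0.inv().apply(o-s['eef_pos']), 'axes in tool (cols cam x y z)\n',R0.as_matrix().T@T[:3,:3].T)
plan((.44,-.33,.30),0); plan((.46,.235,.30),27,(.44,-.33,.30))
E
```

```text
cam in tool [ 0.08172169 -0.00024191 -0.12768661] axes in tool (cols cam x y z)
 [[-1.61354491e-03 -9.49084045e-01 -3.15018844e-01]
 [ 9.99998675e-01 -1.46305343e-03 -7.14186162e-04]
 [ 2.16933291e-04 -3.15019579e-01  9.49085148e-01]]
t 0.15 pos [ 0.1954 -0.6456  0.2442] yaw_y -73.17 tilt [-0.0003  0.0019] q [-1.43  0.29  1.58  0.    1.28 -0.15] F [0.4 0.2 0. ] M [ 0.03 -0.    0.01] open 0.996
turn [-1.000e-03 -1.000e-03 -1.277e+00] shift cm [ 32.55 -23.13  -5.52] n>= 10.21882722611539
t 0.15 pos [ 0.44 -0.33  0.3 ] yaw_y -73.17 tilt [-0.0003  0.0019] q [-1.43  0.29  1.58  0.    1.28 -0.15] F [0.4 0.2 0. ] M [ 0.03 -0.    0.01] open 0.996
turn [-2.000e-03  1.000e-03  1.393e+00] shift cm [ 18.28 -53.5    0.1 ] n>= 13.55764679813616
```

Request:
{"method": "servo_tool", "body": {"increments": "0 0 -0.93 32.5 -23.1 -6 8.54;0 0 -0.93 32.5 -23.1 -6 8.54;0 0 -0.93 32.5 -23.1 -6 8.54;0 0 -0.93 32.5 -23.1 -6 8.54;0 0 -0.93 32.5 -23.1 -6 8.54;0 0 -0.93 32.5 -23.1 -6 8.54;0 0 -0.93 32.5 -23.1 -6 8.54;0 0 -0.93 32.5 -23.1 -6 8.54;0 0 -0.93 32.5 -23.1 -6 8.54;0 0 -0.93 32.5 -23.1 -6 8.54"}}

```text
time: 0.98
eef_pos: [0.4412, -0.3279, 0.3059]
tcp_rot: [0.818, 0.575, 0.001, 0.0]
contact_force: [-0.7, -1.0, 0.9]
opening: 0.998
```

Run:
```python
from h import *
plan((.50,-.05,.30),0)
```

```text
t 0.98 pos [ 0.4412 -0.3279  0.3059] yaw_y -19.77 tilt [0.001  0.0004] q [-0.82 -0.03  1.82  0.    1.36 -0.48] F [-0.7 -1.   0.9] M [ 0.01 -0.04 -0.04] open 0.998
turn [ 0.001 -0.001 -0.345] shift cm [28.14 -3.87  0.61] n>= 6.813540392998695
```

Request:
{"method": "servo_tool", "body": {"increments": "0 0 -0.345 23 -4 0 8.54;0 0 -0.345 23 -4 0 8.54;0 0 -0.345 23 -4 0 8.54;0 0 -0.345 23 -4 0 8.54;0 0 -0.345 23 -4 0 8.54;0 0 -0.345 23 -4 0 8.54;0 0 -0.345 23 -4 0 8.54;0 0 -0.345 23 -4 0 8.54"}}

```text
time: 1.65
eef_pos: [0.4802, -0.0996, 0.3052]
tcp_rot: [0.707, 0.708, -0.0, 0.0]
contact_force: [0.5, -0.3, -0.3]
opening: 1.0
```

Run:
```python
from h import *
snap('wrist','w1')
plan((.46,.235,.30),27)
```

```text
t 1.7 pos [ 0.4802 -0.1007  0.3052] yaw_y -0.04 tilt [-0.0003 -0.0004] q [-0.41 -0.17  1.95 -0.    1.37 -0.41] F [ 0.3 -0.5 -0.3] M [-0.04  0.01  0.  ] open 1.002
turn [-0.     0.    -0.472] shift cm [33.56 -2.04  0.5 ] n>= 8.064855968964581
```

View pics/w1.png

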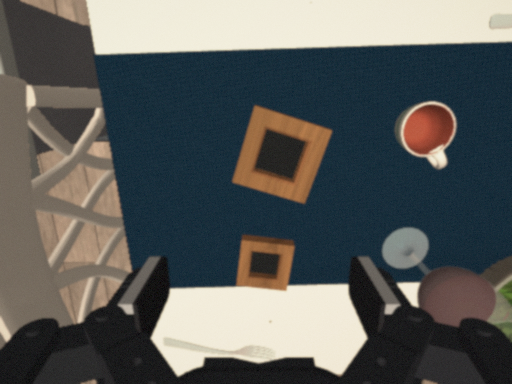

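Request:
{"method": "servo_tool", "body": {"increments": "0 0 -0.47 33.5 -2 0 8.54;0 0 -0.47 33.5 -2 0 8.54;0 0 -0.47 33.5 -2 0 8.54;0 0 -0.47 33.5 -2 0 8.54;0 0 -0.47 33.5 -2 0 8.54;0 0 -0.47 33.5 -2 0 8.54;0 0 -0.47 33.5 -2 0 8.54;0 0 -0.47 33.5 -2 0 8.54;0 0 -0.47 33.5 -2 0 8.54;0 0 -0.47 33.5 -2 0 8.54"}}

```text
time: 2.53
eef_pos: [0.4611, 0.2348, 0.3049]
tcp_rot: [0.523, 0.852, -0.001, -0.0]
contact_force: [0.4, -0.4, -0.1]
opening: 0.998
```

Run:
```python
from h import *
snap('wrist','w2')
plan((.46,.235,.30),27)
```

```text
t 2.58 pos [0.4613 0.2335 0.3049] yaw_y 26.83 tilt [-0.0007 -0.0011] q [ 0.27 -0.11  1.89 -0.    1.36 -0.2 ] F [-0.2 -0.  -0.6] M [0.01 0.06 0.02] open 1.001
turn [-0.001  0.001 -0.003] shift cm [ 0.19 -0.05  0.49] n>= 0.1264823103606034
```

View pics/w2.png

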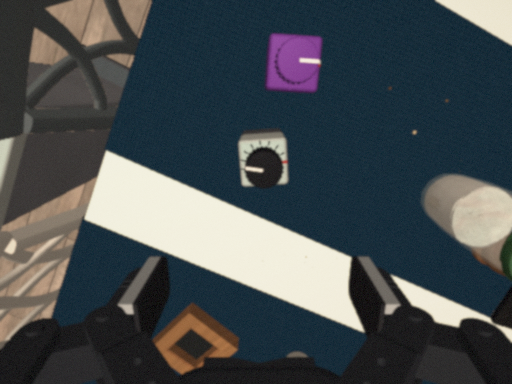

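```bash
cat > m.py <<'E'
from h import *
def crop(fn,c,r=40,f=7):
    im,d,K,T=load(fn); c=np.array(c,int); k=im[max(0,c[1]-r):c[1]+r,max(0,c[0]-r):c[0]+r]
    cv2.imwrite('pics/'+fn+'_c.png',cv2.cvtColor(cv2.resize(k,None,fx=f,fy=f,interpolation=cv2.INTER_CUBIC),cv2.COLOR_RGB2BGR))
def rect(pts):
    (c,(w,h),a)=cv2.minAreaRect(np.float32(pts*1000)); return np.round(c,1),round(w,1),round(h,1),round(a,2)
E
python3 - <<'E'
from m import *
im,d,K,T=load('w2'); W=cloud(d,K,T); hsv=cv2.cvtColor(im,cv2.COLOR_RGB2HSV)
sl=(slice(120,200),slice(225,305))
z=W[...,2]
ok=np.zeros(z.shape,bool); ok[sl]=True
for lo,hi in ((.02,.09),(.09,.11),(.12,.145)):
    m=ok&(z>lo)&(z<hi); P=W[m]; print(lo,m.sum(),np.round(P.mean(0),4),'zstd',P[:,2].std(), rect(P[:,:2]))
m=ok&(z>.09)&(z<.112); 
# whole silhouette at top face incl dial : body top rect
P=W[ok&(z>.09)&(z<.112)]
print('med z',np.median(P[:,2]))
top=W[ok&(z>.12)]; print('dial',np.round(np.median(top,0),4), cv2.minEnclosingCircle(np.float32(top[:,:2])))
crop('w2',(264,160),32,9); crop('w1',(282,154),60,6)
# stand
im,d,K,T=load('w1'); W=cloud(d,K,T); z=W[...,2]; ok=np.zeros(z.shape,bool); ok[95:215,220:345]=True
hsv=cv2.cvtColor(im,cv2.COLOR_RGB2HSV); wood=(hsv[...,0]<20)&(hsv[...,1]>90)&(hsv[...,2]>90)&ok
P=W[wood&(z>.02)]; print('wood z',np.median(P[:,2]),P[:,2].std(),rect(P[:,:2]))
cnt,_=cv2.findContours(wood.astype(np.uint8),cv2.RETR_CCOMP,cv2.CHAIN_APPROX_NONE)
for c in cnt:
    if len(c)>60:
        q=np.array([onplane(K,T,u,v,.026)[:2] for u,v in c[:,0]]); print(len(c),rect(q))
E
```

```text
0.02 305 [0.4489 0.2658 0.0579] zstd 0.020306261417694822 (array([449.1, 265.6]), 49.2, 1.4, 30.56)
0.09 1010 [0.4575 0.2518 0.0985] zstd 0.0022722641737654213 (array([461.9, 243.8]), 52.1, 51.8, 30.88)
0.12 1212 [0.4612 0.2449 0.1324] zstd 0.002108670989029338 (array([461.5, 243.9]), 39.2, 37.9, 57.27)
med z 0.09857655279039675
dial [0.4612 0.245  0.1329] ((0.4619857668876648, 0.24358795583248138), 0.019871411845088005)
wood z 0.02497931789543795 0.0010068626730421616 (array([509. , -99.5]), 104.1, 104.0, 72.48)
296 (array([509.3, -99.1]), 105.3, 104.7, 72.58)
156 (array([507.8, -97.5]), 57.9, 57.3, 72.52)
```

View pics/w2_c.png

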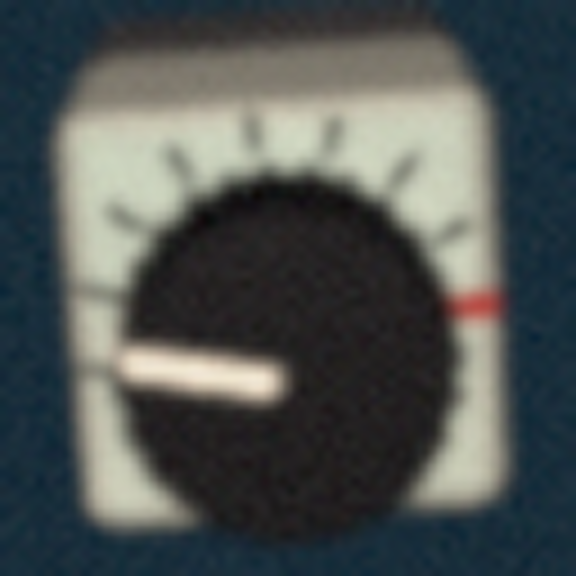

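View pics/w1_c.png

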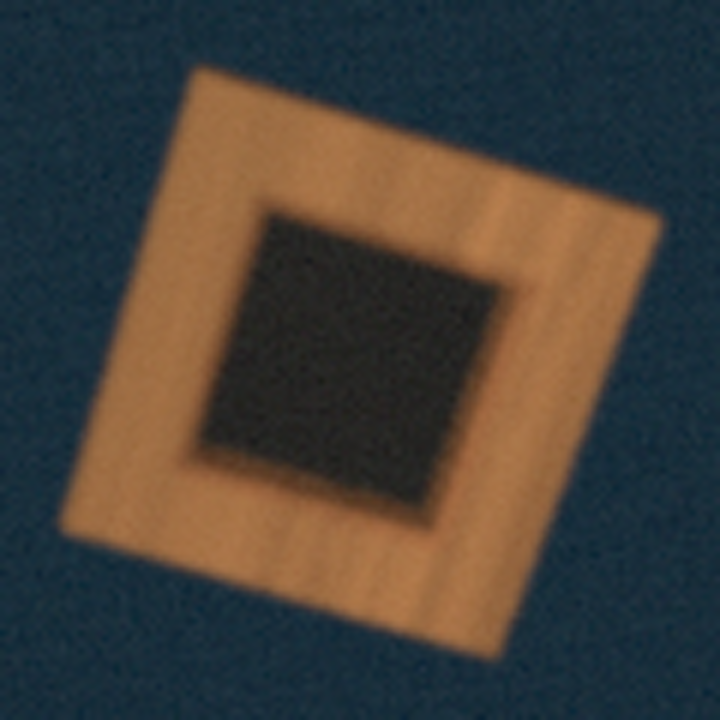

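Run:
```python
from m import *
for n in ('top0','side0'):
    im,d,K,T=load(n); W=cloud(d,K,T)
    near=np.hypot(W[...,0]-.462,W[...,1]-.244)<.05
    P=W[near&(W[...,2]>.12)]; print(n,'dial',len(P),rect(P[:,:2]),P[:,2].max())
    P=W[near&(W[...,2]>.09)&(W[...,2]<.108)]; print('body',len(P),rect(P[:,:2]),np.median(P[:,2]))
    near=np.hypot(W[...,0]-.509,W[...,1]+.0993)<.08
    P=W[near&(W[...,2]>.018)&(W[...,2]<.05)]; print('stand',len(P),rect(P[:,:2]),np.median(P[:,2]))
    P=W[np.hypot(W[...,0]-.447,W[...,1]-.335)<.06]; P=P[P[:,2]>.09];print('purple',rect(P[:,:2]))
plan((.4619,.2438,.26),30.7)
```

```text
top0 dial 169 (array([463.8, 242.4]), 38.3, 36.4, 50.29) 0.13915595659847313
body 167 (array([463.1, 242.8]), 51.8, 52.2, 30.11) 0.0993372483645345
stand 835 (array([ 510.2, -100.4]), 104.2, 104.0, 72.82) 0.025631490255492217
purple (array([444.7, 344.5]), 52.3, 51.6, 23.05)
side0 dial 176 (array([463.5, 247.5]), 39.2, 36.5, 48.91) 0.13875879074074343
body 199 (array([464.1, 247. ]), 53.4, 54.2, 31.95) 0.09830068510237092
stand 547 (array([511.4, -95.6]), 113.6, 105.8, 71.27) 0.025095373199238883
purple (array([454.5, 329.6]), 51.4, 99.4, 24.93)
t 2.58 pos [0.4613 0.2335 0.3049] yaw_y 26.83 tilt [-0.0007 -0.0011] q [ 0.27 -0.11  1.89 -0.    1.36 -0.2 ] F [-0.2 -0.  -0.6] M [0.01 0.06 0.02] open 1.001
turn [-0.001  0.001 -0.068] shift cm [0.89 0.52 4.49] n>= 1.1042969901184703
```

Request:
{"method": "servo_tool", "body": {"increments": "0 0 -0.066 0.85 0.57 4 8.54;0 0 -0.066 0.85 0.57 8 8.54;0 0 -0.066 0.85 0.57 12 8.54;0 0 -0.066 0.85 0.57 12.5 8.54;0 0 -0.066 0.85 0.57 12.5 8.54"}}

```text
time: 3.0
eef_pos: [0.4609, 0.2417, 0.1773]
tcp_rot: [0.497, 0.868, -0.003, -0.002]
contact_force: [0.5, 0.6, 1.0]
opening: 0.998
```

Run:
```python
from h import *
plan((.4625,.2435,.082),30.6)
```

```text
t 3.0 pos [0.4609 0.2417 0.1773] yaw_y 30.41 tilt [-0.007  -0.0025] q [ 0.29  0.02  2.01 -0.    1.12 -0.24] F [0.5 0.6 1. ] M [ 0.04  0.03 -0.01] open 0.998
turn [-0.007 -0.001 -0.003] shift cm [0.06 0.3  9.53] n>= 2.2869588217460235
```

Request:
{"method": "servo_tool", "body": {"increments": "0 0 0 0 0 0 8.54;0 0 0 0 0 2 8.54;0 0 0 0 0 4 8.54;0 0 0 0 0 4 8.54;0 0 0 0 0 4 8.54"}}

```text
time: 3.42
eef_pos: [0.4635, 0.2441, 0.1425]
tcp_rot: [0.496, 0.868, 0.001, 0.001]
contact_force: [-0.7, -0.8, 1.3]
opening: 0.998
```

Run:
```python
from h import *
plan((.4625,.2435,.082),30.6)
```

```text
t 3.42 pos [0.4635 0.2441 0.1425] yaw_y 30.55 tilt [0.0025 0.0007] q [ 0.29  0.06  2.03 -0.    1.04 -0.24] F [-0.7 -0.8  1.3] M [ 0.04 -0.02  0.  ] open 0.998
turn [ 0.003  0.001 -0.001] shift cm [ 0.   -0.13  6.05] n>= 1.4513747131012344
```

Request:
{"method": "servo_tool", "body": {"increments": "0 0 0 0 0 2 8.54;0 0 0 0 0 4 8.54;0 0 0 0 0 5.5 8.54;0 0 0 0 0 5.8 8.54;0 0 0 0 0 5.8 8.54;0 0 0 0 0 5.8 8.54"}}

```text
time: 3.92
eef_pos: [0.4639, 0.2447, 0.0847]
tcp_rot: [0.496, 0.869, 0.001, 0.001]
contact_force: [0.6, 0.0, 0.4]
opening: 0.998
```

Run:
```python
from h import *
plan((.4625,.2435,.082),30.6)
```

```text
t 3.92 pos [0.4639 0.2447 0.0847] yaw_y 30.59 tilt [0.0036 0.0011] q [ 0.29  0.15  2.06 -0.    0.93 -0.24] F [0.6 0.  0.4] M [-0.02  0.01  0.01] open 0.998
turn [ 0.004  0.001 -0.   ] shift cm [-0.03 -0.18  0.27] n>= 0.07731253460943541
```

Request:
{"method": "servo_tool", "body": {"increments": "0 0 0 0 -0.15 0.1 8.54;0 0 0 0 -0.15 0.1 6;0 0 0 0 -0.15 0.1 5;0 0 0 0 -0.15 0.1 4;0 0 0 0 -0.15 0.1 4;0 0 0 0 -0.15 0.1 4;0 0 0 0 -0.15 0.1 4;0 0 0 0 -0.15 0.1 4", "grip_force": 50}}

```text
time: 4.58
eef_pos: [0.4618, 0.2438, 0.0823]
tcp_rot: [0.496, 0.869, 0.001, 0.001]
contact_force: [0.1, 1.3, 4.7]
opening: 0.599
```

Run:
```python
from h import *
plan((.4625,.2435,.082),30.6)
```

```text
t 4.58 pos [0.4618 0.2438 0.0823] yaw_y 30.59 tilt [0.002  0.0007] q [ 0.29  0.15  2.06  0.    0.92 -0.24] F [0.1 1.3 4.7] M [0.08 0.02 0.  ] open 0.599
turn [ 0.002  0.    -0.   ] shift cm [-0.06  0.04  0.03] n>= 0.01912756245675446
```

Request:
{"method": "servo_tool", "body": {"increments": "0 0 0 0 0 -1 4;0 0 0 0 0 -2.5 4;0 0 0 0 0 -5 4;0 0 0 0 0 -8 4;0 0 0 0 0 -8 4;0 0 0 0 0 -8 4"}}

```text
time: 5.08
eef_pos: [0.4609, 0.2435, 0.1615]
tcp_rot: [0.495, 0.869, 0.0, 0.0]
contact_force: [-0.1, 0.3, -6.0]
opening: 0.598
```

Run:
```python
from h import *
plan((.51,-.0995,.162),-17.4)
snap('wrist','w3'); snap('side','s3')
```

```text
t 5.08 pos [0.4609 0.2435 0.1615] yaw_y 30.6 tilt [0.0013 0.0003] q [ 0.29  0.03  2.02 -0.    1.08 -0.24] F [-0.1  0.3 -6. ] M [-0.01  0.04  0.03] open 0.598
turn [ 0.001 -0.     0.838] shift cm [-32.02 -13.23  -0.06] n>= 8.308501564905358
```

View pics/w3.png

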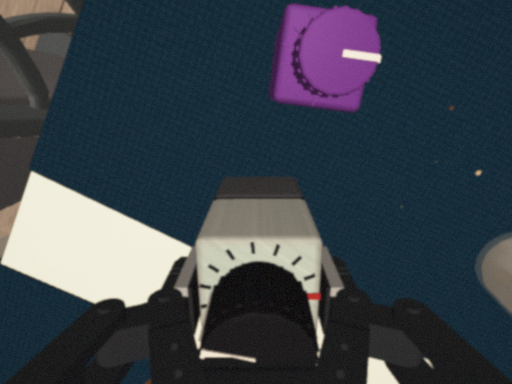

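View pics/s3.png

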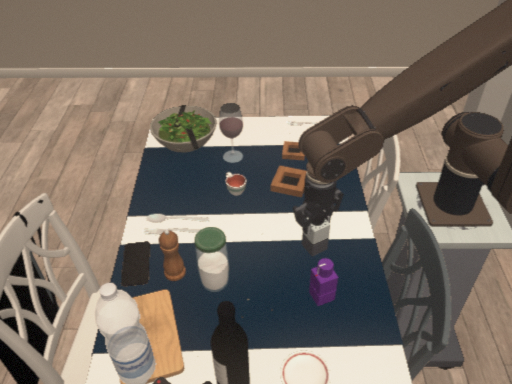

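Request:
{"method": "servo_tool", "body": {"increments": "0 0 0.04 -1.5 -0.6 0 4;0 0 0.12 -4.6 -1.9 0 4;0 0 0.22 -8.2 -3.4 0 4;0 0 0.32 -12 -5 0 4;0 0 0.42 -16 -6.6 0 4;0 0 0.52 -20 -8.3 0 4;0 0 0.62 -24 -9.9 0 4;0 0 0.72 -28 -11.6 0 4;0 0 0.8 -31 -12.8 0 4;0 0 0.838 -32 -13.2 0 4"}}

```text
time: 6.02
eef_pos: [0.5093, -0.1038, 0.1587]
tcp_rot: [0.808, 0.589, -0.002, -0.0]
contact_force: [-0.3, 0.0, -5.0]
opening: 0.599
```

Request:
{"method": "servo_tool", "body": {"increments": "0 0 0 0 0 0 4;0 0 0 0 0 0 4;0 0 0 0 0 0 4"}}

```text
time: 6.27
eef_pos: [0.5087, -0.0978, 0.1592]
tcp_rot: [0.806, 0.592, -0.001, -0.002]
contact_force: [0.0, -0.3, -6.1]
opening: 0.604
```

Run:
```python
from m import *
plan((.5095,-.0995,.1),-17.4)
snap('wrist','w4');snap('top','t4'); snap('side','s4')
im,d,K,T=load('t4'); W=cloud(d,K,T)
plan((.5095,-.0995,.1),-17.4)
crop('s4',(290,170),50,8)
```

```text
t 6.27 pos [ 0.5087 -0.0978  0.1592] yaw_y -17.36 tilt [-0.0041  0.0023] q [-0.39  0.03  2.03  0.    1.08 -0.08] F [ 0.  -0.3 -6.1] M [ 0.03 -0.02  0.03] open 0.604
turn [-0.005 -0.001  0.001] shift cm [-0.14  0.15  5.92] n>= 1.419617298748491
t 6.42 pos [ 0.5096 -0.0976  0.1605] yaw_y -17.29 tilt [-0.0014  0.0008] q [-0.39  0.03  2.03  0.    1.08 -0.08] F [ 0.2  0.3 -5.4] M [ 0.03 -0.   -0.01] open 0.601
turn [-0.002 -0.     0.002] shift cm [-0.19  0.05  6.05] n>= 1.4522644804913982
```

View pics/w4.png

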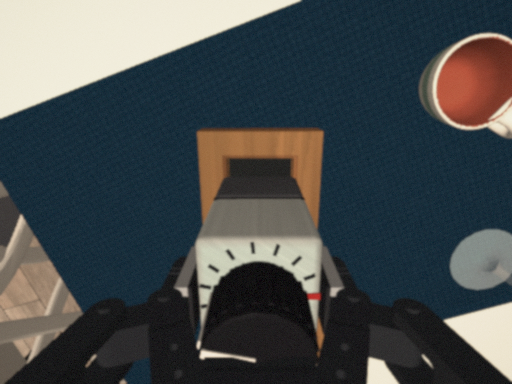

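View pics/s4_c.png

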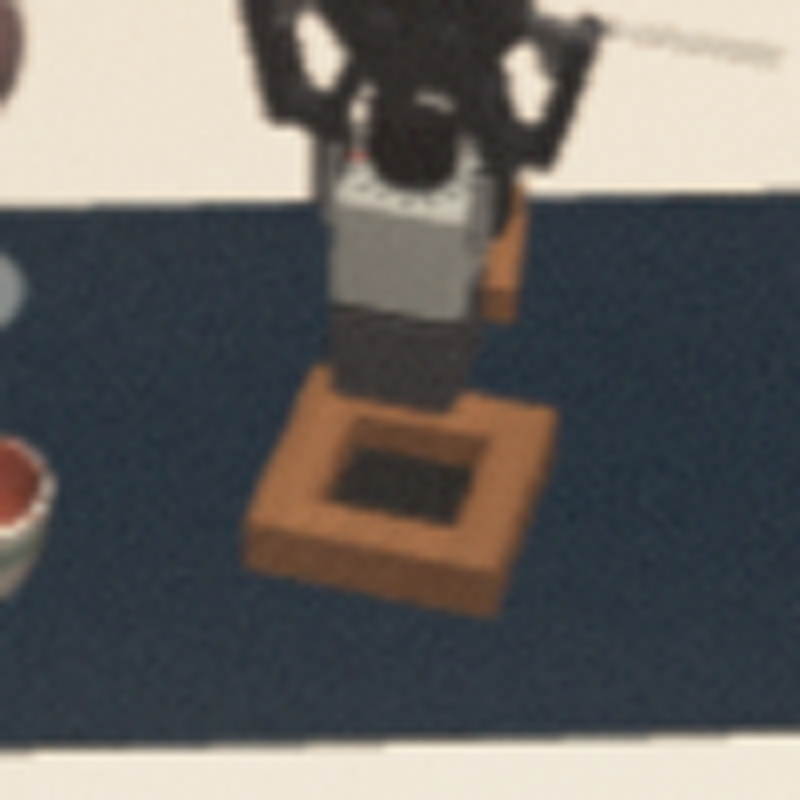

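Run:
```python
from m import *
s=ctrl.get_state(); R0=Rn.from_quat(s['tcp_rot']); p0=s['eef_pos']
im,d,K,T=load('w4'); W=cloud(d,K,T); L=(W-p0)@R0.as_matrix()*1000
hs=cv2.cvtColor(im,cv2.COLOR_RGB2HSV)
for v in (180,190,205,215,225,235,250): print(v,np.round(L[v,258],1), np.round(W[v,258]*1000,1))
def loc(u,v,z): return np.round((onplane(K,T,u,v,z)-p0)@R0.as_matrix()*1000,1)
# stand rim plane .026
for u,v in ((197,128),(323,128),(230,158),(292,158)): print('stand',loc(u,v,.026))
st=np.array([.5095,-.0995,.026]); print('stand c',np.round((st-p0)@R0.as_matrix()*1000,1))
m=(W[...,2]>.018)&(W[...,2]<.035)&(hs[...,1]>90)&(hs[...,0]<20); m[:100]=False
Q=L[m]; print('stand pts x range',np.percentile(Q[:,0],[1,99]),'y',np.percentile(Q[:,1],[1,99]))
```

```text
180 [27.1 -0.7 71.3] [516.9 -71.4  89.2]
190 [27.4 -0.7 48.1] [517.1 -71.2 112.5]
205 [27.3 -0.6 22.7] [517.2 -71.4 137.9]
215 [27.1 -0.5  9.5] [517.2 -71.6 151.1]
225 [27.4 -0.5 -2.9] [517.3 -71.3 163.4]
235 [ 27.6  -0.4 -13.1] [517.4 -71.2 173.7]
250 [ 22.3  -0.4 -15.7] [515.9 -76.2 176.3]
stand [ 54.  -50.9 134.6]
stand [ 53.8  52.3 134.5]
stand [ 29.1 -24.6 134.6]
stand [ 29.   27.7 134.5]
stand c [ -1.9   0.7 134.5]
stand pts x range [-161.13405459   73.76011198] y [-51.08575012 180.06467177]
```

Run:
```python
from m import *
s=ctrl.get_state(); R0=Rn.from_quat(s['tcp_rot']); p0=s['eef_pos']
im,d,K,T=load('w4')
def loc(u,v,z): return np.round((onplane(K,T,u,v,z)-p0)@R0.as_matrix()*1000,1)
g=im[...,0].astype(int)-im[...,2]
print(g[118:170:1,210].tolist()); print(g[118:175,260].tolist()); print(im[150:185,260,0].tolist())
print(g[150,185:340].tolist())
for v in range(126,132): print(v,loc(260,v,.026))
for v in range(152,160): print(v,loc(260,v,.026),loc(260,v,.023))
im,d,K,T=load('s4')
```

```text
[-40, -32, -35, -34, -35, -35, -34, -35, -30, -10, 23, 43, 59, 74, 87, 93, 92, 91, 92, 90, 92, 92, 92, 94, 92, 93, 92, 91, 89, 92, 92, 92, 93, 91, 92, 92, 94, 92, 91, 92, 90, 93, 92, 90, 93, 90, 92, 92, 90, 91, 92, 95]
[-36, -31, -34, -38, -36, -35, -34, -38, -31, -2, 37, 52, 63, 78, 90, 95, 96, 96, 95, 96, 96, 95, 95, 96, 94, 95, 95, 94, 96, 93, 93, 93, 96, 96, 95, 96, 93, 85, 84, 71, 42, 17, 7, 2, 3, 1, 0, 6, 1, 1, 3, -1, 4, 4, 1, 3, -1]
[166, 163, 164, 162, 160, 148, 135, 120, 86, 55, 36, 37, 38, 37, 35, 36, 41, 36, 32, 36, 40, 36, 37, 40, 34, 37, 39, 45, 47, 43, 46, 45, 45, 45, 43]
[-34, -37, -33, -33, -32, -35, -34, -39, -33, -37, -37, -24, 15, 56, 82, 86, 90, 90, 91, 92, 91, 91, 90, 91, 90, 93, 93, 94, 90, 91, 90, 89, 88, 90, 90, 91, 87, 90, 90, 91, 93, 93, 92, 93, 93, 93, 96, 96, 96, 98, 96, 98, 97, 96, 96, 98, 97, 97, 96, 92, 93, 94, 93, 93, 92, 92, 91, 91, 91, 90, 93, 92, 94, 93, 95, 96, 96, 94, 94, 95, 95, 93, 93, 93, 91, 91, 92, 89, 87, 92, 92, 98, 100, 102, 103, 106, 104, 104, 100, 98, 94, 98, 95, 98, 93, 93, 92, 94, 94, 98, 99, 102, 102, 102, 100, 100, 98, 94, 95, 93, 90, 92, 91, 92, 96, 97, 98, 97, 94, 93, 93, 93, 95, 96, 95, 92, 77, 41, -6, -31, -32, -35, -34, -33, -33, -34, -37, -33, -35, -36, -34, -36, -38, -33, -36]
126 [ 55.5   0.7 134.5]
127 [ 54.7   0.7 134.5]
128 [ 53.9   0.7 134.5]
129 [ 53.1   0.7 134.5]
130 [ 52.3   0.7 134.5]
131 [ 51.5   0.7 134.5]
152 [ 34.1   0.7 134.5] [ 33.6   0.7 137.5]
153 [ 33.3   0.7 134.5] [ 32.7   0.7 137.5]
154 [ 32.4   0.7 134.5] [ 31.9   0.7 137.5]
155 [ 31.6   0.7 134.5] [ 31.    0.7 137.5]
156 [ 30.7   0.7 134.5] [ 30.1   0.7 137.5]
157 [ 29.9   0.7 134.5] [ 29.3   0.7 137.5]
158 [ 29.    0.7 134.5] [ 28.4   0.7 137.5]
159 [ 28.2   0.7 134.5] [ 27.5   0.7 137.5]
```

Request:
{"method": "servo_tool", "body": {"increments": "0 0 0 -0.23 0.04 1 4;0 0 0 -0.23 0.04 2.5 4;0 0 0 -0.23 0.04 4 4;0 0 0 -0.23 0.04 4.5 4;0 0 0 -0.23 0.04 4.5 4;0 0 0 -0.23 0.04 4.5 4"}}

```text
time: 6.92
eef_pos: [0.5098, -0.1011, 0.1161]
tcp_rot: [0.806, 0.592, -0.0, -0.0]
contact_force: [0.1, -0.4, -4.9]
opening: 0.601
```

Run:
```python
from m import *
plan((.5095,-.0995,.1),-17.4)
snap('side','s5');snap('wrist','w5')
crop('s5',(290,170),50,8)
s=ctrl.get_state(); R0=Rn.from_quat(s['tcp_rot']); p0=s['eef_pos']
im,d,K,T=load('w5'); L=(cloud(d,K,T)-p0)@R0.as_matrix()*1000
for v in (185,195,205,215): print(np.round(L[v,258],1))
```

```text
t 6.92 pos [ 0.5098 -0.1011  0.1161] yaw_y -17.38 tilt [-0.0006  0.0002] q [-0.39  0.09  2.05  0.    0.99 -0.09] F [ 0.1 -0.4 -4.9] M [ 0.04  0.03 -0.04] open 0.601
turn [-0.001 -0.     0.   ] shift cm [ 0.15 -0.07  1.61] n>= 0.38772083323926865
[27.4 -0.1 58.3]
[27.1 -0.  39.3]
[27.6  0.  21.4]
[27.2  0.   8.9]
```

View pics/s5_c.png

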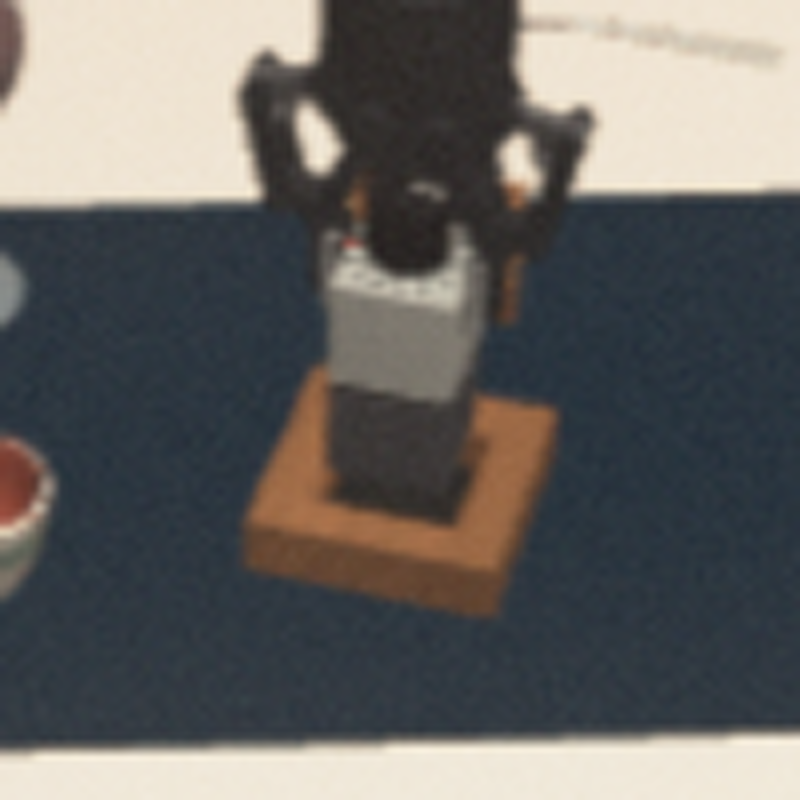

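View pics/w5.png

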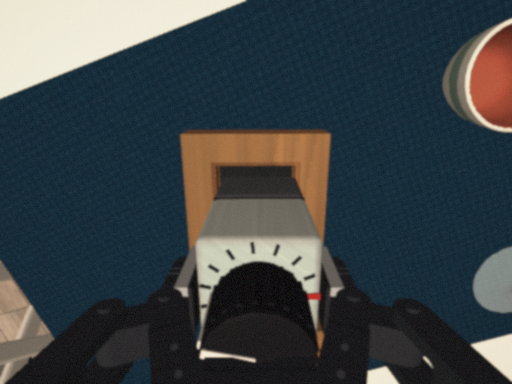

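Run:
```python
from m import *
crop('w5',(258,180),45,10)
```

```text
(no output)
```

View pics/w5_c.png

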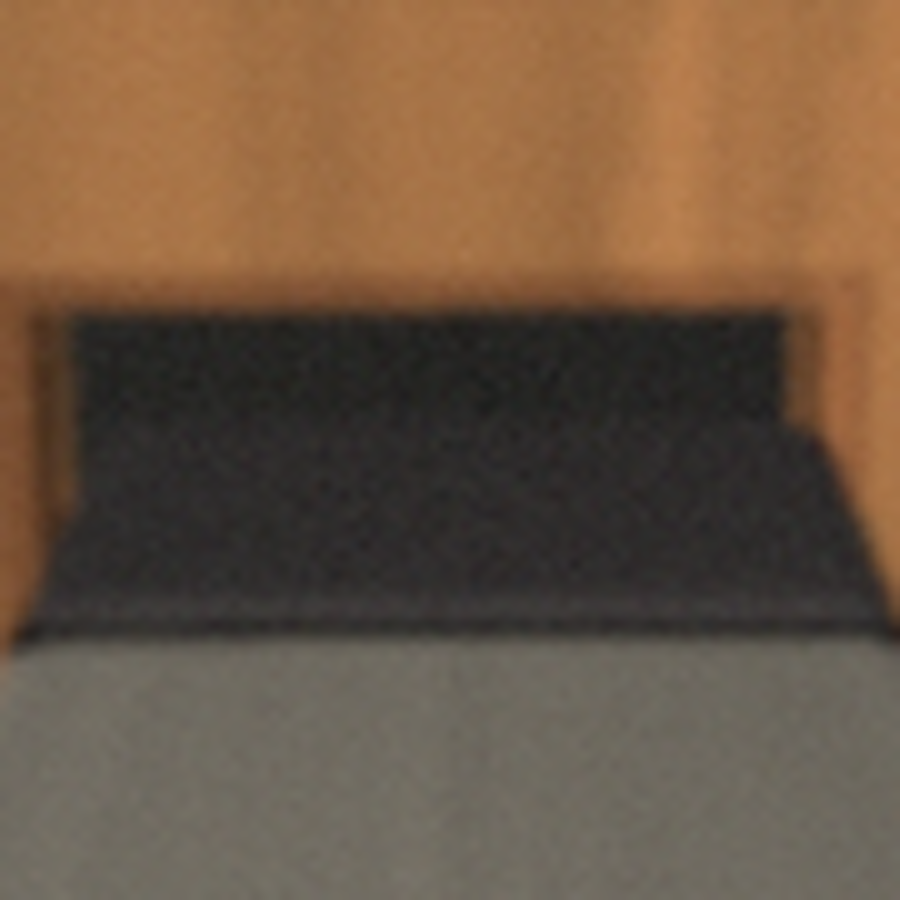

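Run:
```python
from m import *
plan((.5081,-.1006,.1),-17.4)
s=ctrl.get_state(); R0=Rn.from_quat(s['tcp_rot']); p0=s['eef_pos']
im,d,K,T=load('w5')
print('p0 vs T cam', np.round((-T[:3,:3].T@T[:3,3]-p0)@R0.as_matrix(),4))
def loc(u,v,z): return np.round((onplane(K,T,u,v,z)-p0)@R0.as_matrix()*1000,1)
for u,v,z in ((216,166,.023),(295.5,166,.023),(221.5,177.5,.034),(295,177.5,.034),(181,140,.026),(330,140,.026)): print(loc(u,v,z))
st=np.array([.5095,-.0995,.026]); print('stand c',np.round((st-p0)@R0.as_matrix()*1000,1))
```

```text
t 7.02 pos [ 0.5106 -0.1017  0.1173] yaw_y -17.4 tilt [ 0.0019 -0.0008] q [-0.39  0.09  2.05 -0.    0.99 -0.09] F [ 0.   0.6 -5.1] M [ 0.01 -0.03 -0.03] open 0.604
turn [0.002 0.    0.   ] shift cm [ 0.03 -0.28  1.73] n>= 0.4209169777698636
p0 vs T cam [ 0.0816  0.0004 -0.1277]
[ 31.2 -30.5  94.3]
[31.1 27.  94.4]
[ 25.6 -25.5  83.3]
[25.4 25.6 83.4]
[ 50.4 -53.5  91.2]
[50.2 50.  91.4]
stand c [ 1.7 -1.9 91.3]
```

Request:
{"method": "servo_tool", "body": {"increments": "0 0 0 0.12 -0.18 0 4;0 0 0 0.12 -0.18 0.3 4;0 0 0 0.12 -0.18 0.6 4;0 0 0 0.12 -0.18 0.9 4;0 0 0 0.12 -0.18 1.2 4;0 0 0 0.12 -0.18 1.2 4"}}

```text
time: 7.52
eef_pos: [0.5079, -0.0996, 0.1033]
tcp_rot: [0.806, 0.592, -0.0, -0.001]
contact_force: [-0.7, 0.7, -5.6]
opening: 0.597
```

Run:
```python
from m import *
plan((.5081,-.1006,.088),-17.4)
snap('wrist','w6')
crop('w6',(258,180),45,10)
plan((.5081,-.1006,.088),-17.4)
```

```text
t 7.52 pos [ 0.5079 -0.0996  0.1033] yaw_y -17.42 tilt [-0.0017  0.0007] q [-0.39  0.11  2.06 -0.    0.97 -0.09] F [-0.7  0.7 -5.6] M [-0.04 -0.02  0.  ] open 0.597
turn [-0.002 -0.    -0.   ] shift cm [-0.09  0.06  1.53] n>= 0.36850186556582065
t 7.57 pos [ 0.508  -0.0996  0.1036] yaw_y -17.42 tilt [-0.0013  0.0006] q [-0.39  0.11  2.06  0.    0.97 -0.09] F [ 0.2 -0.1 -4. ] M [-0.03  0.02  0.06] open 0.603
turn [-0.001 -0.    -0.   ] shift cm [-0.09  0.04  1.56] n>= 0.375520895438162
```

View pics/w6_c.png

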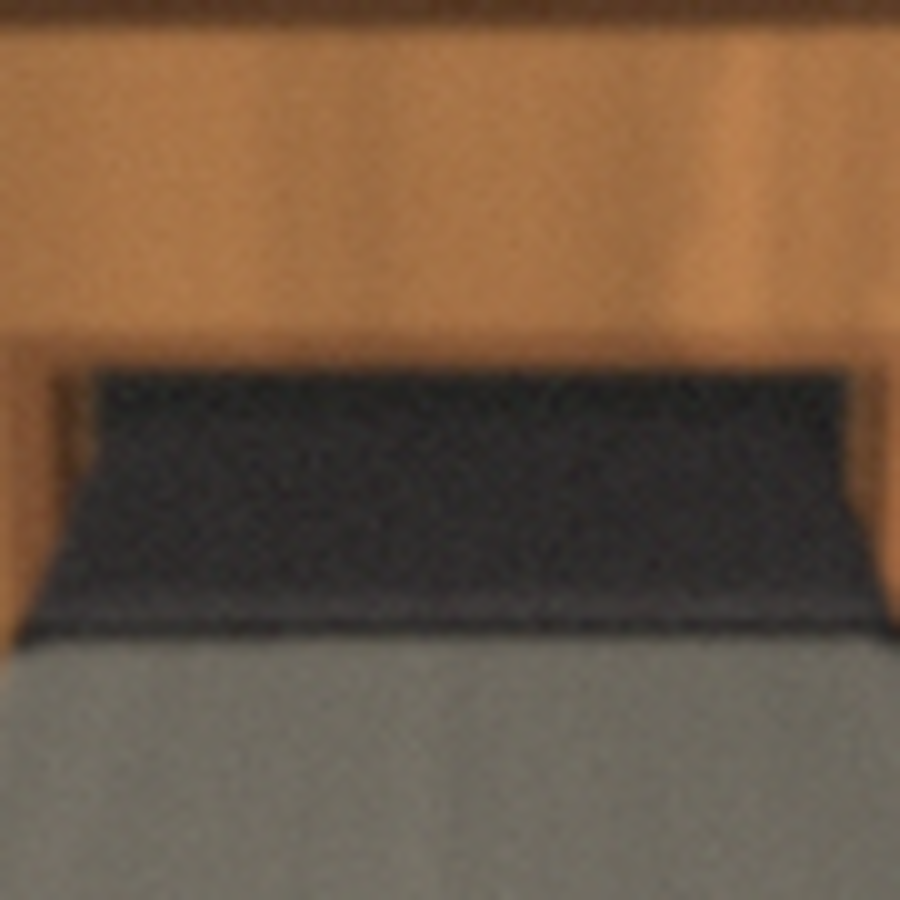

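Request:
{"method": "servo_tool", "body": {"increments": "0 0 0 0 0.05 0.3 4;0 0 0 0 0.05 0.6 4;0 0 0 0 0.05 0.9 4;0 0 0 0 0.05 1.2 4;0 0 0 0 0.05 1.2 4;0 0 0 0 0.05 1.2 4"}}

```text
time: 8.07
eef_pos: [0.5087, -0.0998, 0.0919]
tcp_rot: [0.806, 0.592, -0.0, -0.0]
contact_force: [0.2, -1.5, -4.7]
opening: 0.603
```

Run:
```python
from m import *
plan((.5081,-.1006,.088),-17.4)
```

```text
t 8.07 pos [ 0.5087 -0.0998  0.0919] yaw_y -17.42 tilt [-0.0008  0.0004] q [-0.39  0.13  2.07  0.    0.95 -0.09] F [ 0.2 -1.5 -4.7] M [-0.01 -0.01 -0.01] open 0.603
turn [-0.001 -0.    -0.   ] shift cm [-0.09 -0.04  0.39] n>= 0.09738928943488571
```

Request:
{"method": "servo_tool", "body": {"increments": "0 0 0 0 0 0.15 4;0 0 0 0 0 0.3 4;0 0 0 0 0 0.4 4;0 0 0 0 0 0.4 4;0 0 0 0 0 0.4 4"}}

```text
time: 8.48
eef_pos: [0.509, -0.1, 0.0884]
tcp_rot: [0.806, 0.592, 0.0, 0.0]
contact_force: [-1.1, -0.3, -4.3]
opening: 0.603
```

Request:
{"method": "servo_tool", "body": {"increments": "0 0 0 0 0 0.05 4;0 0 0 0 0 0.1 4;0 0 0 0 0 0.1 4;0 0 0 0 0 0.1 4"}}

```text
time: 8.82
eef_pos: [0.5092, -0.1, 0.0883]
tcp_rot: [0.806, 0.592, -0.0, -0.0]
contact_force: [-2.6, 2.2, 4.3]
opening: 0.595
```

Request:
{"method": "servo_tool", "body": {"increments": "0 0 0 0 0 -0.03 6.5;0 0 0 0 0 -0.03 8.54;0 0 0 0 0 -0.03 8.54;0 0 0 0 0 -0.03 8.54;0 0 0 0 0 -2 8.54;0 0 0 0 0 -5 8.54;0 0 0 0 0 -8 8.54;0 0 0 0 0 -10 8.54;0 0 0 0 0 -10 8.54;0 0 0 0 0 -10 8.54"}}

```text
time: 9.65
eef_pos: [0.51, -0.1003, 0.1889]
tcp_rot: [0.806, 0.592, 0.001, 0.002]
contact_force: [0.4, 0.4, -0.9]
opening: 1.006
```

Run:
```python
from m import *
plan((.509,-.1,.19),83)
snap('wrist','w7'); snap('side','s7')
crop('s7',(290,170),50,8)
s=ctrl.get_state(); R0=Rn.from_quat(s['tcp_rot']); p0=s['eef_pos']
for n in ('w7','s7'):
    im,d,K,T=load(n); W=cloud(d,K,T); near=np.hypot(W[...,0]-.509,W[...,1]+.1)<.042; z=W[...,2]
    for lo,hi in ((.085,.120),(.130,.148)):
        P=W[near&(z>lo)&(z<hi)]; print(n,lo,len(P),np.median(P[:,2]),rect(P[:,:2]))
```

```text
t 9.65 pos [ 0.51   -0.1003  0.1889] yaw_y -17.42 tilt [ 0.0038 -0.0016] q [-0.39 -0.    2.01 -0.    1.13 -0.09] F [ 0.4  0.4 -0.9] M [-0.01 -0.02  0.  ] open 1.006
turn [ 0.004 -0.003  1.389] shift cm [ 0.   -0.1  -0.11] n>= 11.114754952055721
w7 0.085 2461 0.10289445801334297 (array([509.1, -97.6]), 51.4, 52.0, 72.67)
w7 0.13 2839 0.13716231089778652 (array([508.9, -97.6]), 39.4, 37.8, 6.86)
s7 0.085 195 0.1036827751452564 (array([511.7, -94.6]), 54.3, 50.9, 72.56)
s7 0.13 100 0.13906525196100178 (array([511.9, -94.4]), 42.5, 34.4, 88.63)
```

View pics/w7.png

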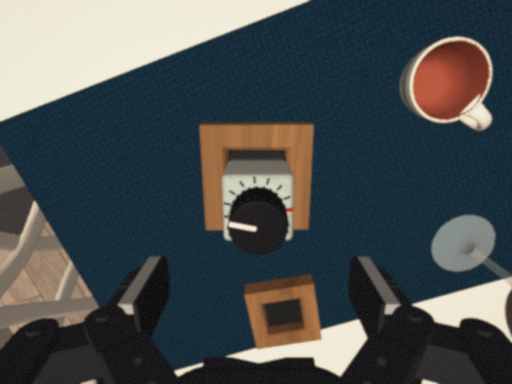

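View pics/s7_c.png

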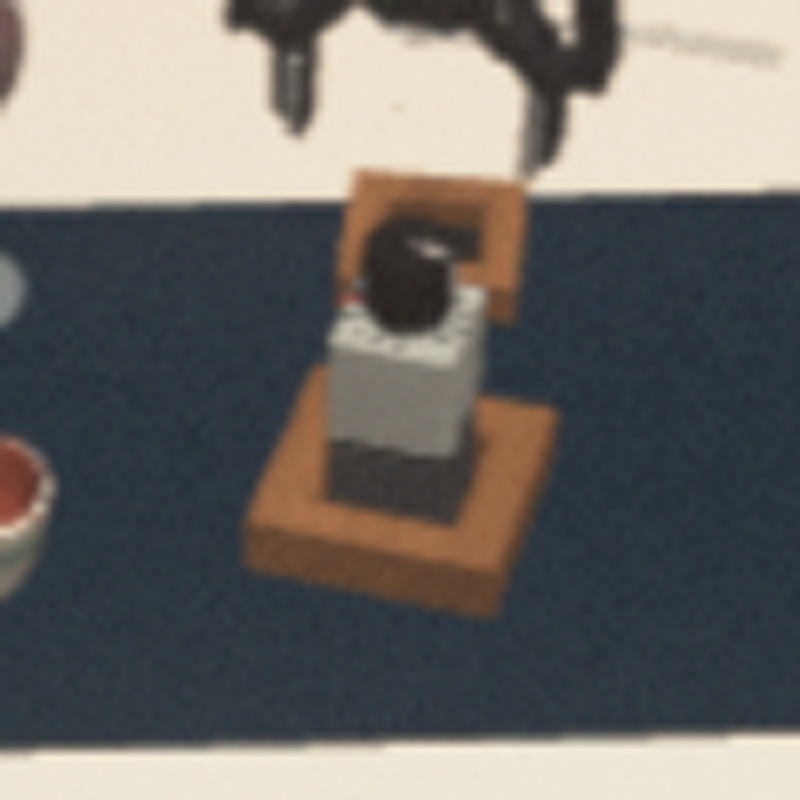

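Request:
{"method": "servo_tool", "body": {"increments": "0 0 -0.12 -0.15 -0.05 0 8.54;0 0 -0.24 -0.15 -0.05 0 8.54;0 0 -0.36 -0.15 -0.05 0 8.54;0 0 -0.48 -0.15 -0.05 0 8.54;0 0 -0.6 -0.15 -0.05 0 8.54;0 0 -0.72 -0.15 -0.05 0 8.54;0 0 -0.84 -0.15 -0.05 0 8.54;0 0 -0.96 -0.15 -0.05 0 8.54;0 0 -1.08 -0.15 -0.05 0 8.54;0 0 -1.2 -0.15 -0.05 0 8.54"}}

```text
time: 10.58
eef_pos: [0.5069, -0.1008, 0.1849]
tcp_rot: [0.328, 0.945, 0.0, -0.002]
contact_force: [0.3, 0.1, -0.5]
opening: 0.998
```

Request:
{"method": "servo_tool", "body": {"increments": "0 0 -0.12 0 0 0 8.54;0 0 -0.24 0 0 0 8.54;0 0 -0.36 0 0 0 8.54;0 0 -0.48 0 0 0 8.54;0 0 -0.55 0 0 0 8.54;0 0 -0.55 0 0 0 8.54;0 0 -0.55 0 0 0 8.54"}}

```text
time: 11.17
eef_pos: [0.5072, -0.1009, 0.1855]
tcp_rot: [0.063, 0.998, 0.001, -0.002]
contact_force: [0.7, -0.1, 0.0]
opening: 1.002
```

Run:
```python
from m import *
plan((.509,-.0985,.125),83)
snap('wrist','w8');
im,d,K,T=load('w8'); W=cloud(d,K,T); near=np.hypot(W[...,0]-.509,W[...,1]+.1)<.042; z=W[...,2]
for lo,hi in ((.085,.120),(.130,.148)):
        P=W[near&(z>lo)&(z<hi)]; print(lo,len(P),np.median(P[:,2]),rect(P[:,:2]))
plan((.509,-.0985,.125),83)
```

```text
t 11.17 pos [ 0.5072 -0.1009  0.1855] yaw_y 82.74 tilt [-0.003   0.0012] q [-0.39 -0.    2.01  0.    1.13 -1.84] F [ 0.7 -0.1  0. ] M [ 0.08  0.01 -0.  ] open 1.002
turn [ 0.001 -0.003 -0.005] shift cm [-0.17  0.25  6.05] n>= 1.4529421044103155
0.085 2516 0.10496177618634302 (array([509.8, -98.8]), 52.1, 51.0, 72.7)
0.13 2964 0.13933862735458055 (array([509.4, -99. ]), 38.0, 37.7, 39.76)
t 11.22 pos [ 0.5074 -0.101   0.1859] yaw_y 82.74 tilt [-0.0023  0.001 ] q [-0.39 -0.    2.01  0.    1.13 -1.84] F [0.1 0.8 0.5] M [0.   0.02 0.  ] open 1.0
turn [ 0.001 -0.002 -0.005] shift cm [-0.14  0.26  6.09] n>= 1.4621346240190172
```

View pics/w8.png

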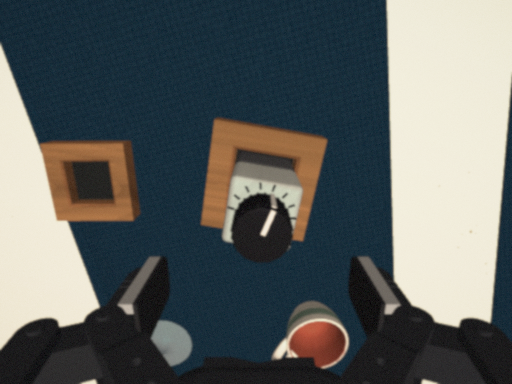

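Request:
{"method": "servo_tool", "body": {"increments": "0 0 0 -0.17 0.23 0 8.54;0 0 0 -0.17 0.23 2 8.54;0 0 0 -0.17 0.23 4 8.54;0 0 0 -0.17 0.23 5.5 8.54;0 0 0 -0.17 0.23 6 8.54;0 0 0 -0.17 0.23 6 8.54;0 0 0 -0.17 0.23 6 8.54;0 0 0 -0.17 0.23 6 8.54"}}

```text
time: 11.88
eef_pos: [0.5109, -0.0994, 0.1286]
tcp_rot: [0.062, 0.998, -0.0, 0.001]
contact_force: [1.0, -0.5, -0.6]
opening: 1.003
```

Run:
```python
from m import *
plan((.5092,-.0987,.125),83)
```

```text
t 11.88 pos [ 0.5109 -0.0994  0.1286] yaw_y 82.84 tilt [ 0.0021 -0.0008] q [-0.39  0.08  2.05  0.    1.02 -1.83] F [ 1.  -0.5 -0.6] M [-0.02  0.01  0.  ] open 1.003
turn [-0.001  0.002 -0.003] shift cm [0.18 0.05 0.36] n>= 0.09727350501226208
```

Request:
{"method": "servo_tool", "body": {"increments": "0 0 0 0.12 0.05 0.15 8.54;0 0 0 0.12 0.05 0.15 6;0 0 0 0.12 0.05 0.15 4;0 0 0 0.12 0.05 0.15 3;0 0 0 0.12 0.05 0.15 3;0 0 0 0.12 0.05 0.15 3;0 0 0 0.12 0.05 0.15 3;0 0 0 0.12 0.05 0.15 3;0 0 0 0.12 0.05 0.15 3", "grip_force": 40}}

```text
time: 12.63
eef_pos: [0.5091, -0.0987, 0.1263]
tcp_rot: [0.062, 0.998, -0.0, 0.0]
contact_force: [-0.9, 0.2, 3.7]
opening: 0.43
```

Run:
```python
from m import *
plan((.5092,-.0987,.125),83)
```

```text
t 12.63 pos [ 0.5091 -0.0987  0.1263] yaw_y 82.85 tilt [ 0.0004 -0.0005] q [-0.39  0.08  2.05 -0.    1.01 -1.83] F [-0.9  0.2  3.7] M [-0.05  0.23 -0.02] open 0.43
turn [-0.     0.    -0.003] shift cm [-0.01  0.    0.13] n>= 0.03081064443184073
```

Request:
{"method": "servo_tool", "body": {"increments": "0 0 0.1 0 0 0 3;0 0 0.2 0 0 0 3;0 0 0.3 0 0 0 3;0 0 0.4 0 0 0 3;0 0 0.5 0 0 0 3;0 0 0.6 0 0 0 3;0 0 0.7 0 0 0 3;0 0 0.8 0 0 0 3;0 0 0.9 0 0 0 3;0 0 1.0 0 0 0 3"}}

```text
time: 13.47
eef_pos: [0.5095, -0.0977, 0.1263]
tcp_rot: [0.535, 0.845, 0.001, 0.0]
contact_force: [0.6, 2.6, 2.7]
opening: 0.431
```

Run:
```python
from m import *
plan((.5092,-.0987,.125),83)
snap('wrist','w9');
```

```text
t 13.47 pos [ 0.5095 -0.0977  0.1263] yaw_y 25.3 tilt [0.0018 0.0017] q [-0.39  0.08  2.05  0.    1.01 -0.83] F [0.6 2.6 2.7] M [ 0.51 -0.16  0.31] open 0.431
turn [ 2.000e-03  1.000e-03 -1.007e+00] shift cm [-0.08 -0.07  0.13] n>= 8.058487368234978
```

View pics/w9.png

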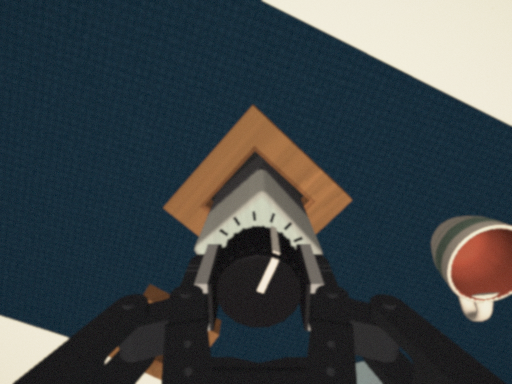

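Request:
{"method": "servo_tool", "body": {"increments": "0 0 0.1 0 0 0 3;0 0 0.2 0 0 0 3;0 0 0.3 0 0 0 3;0 0 0.4 0 0 0 3;0 0 0.5 0 0 0 3;0 0 0.6 0 0 0 3;0 0 0.7 0 0 0 3;0 0 0.8 0 0 0 3;0 0 0.9 0 0 0 3;0 0 1.0 0 0 0 3"}}

```text
time: 14.35
eef_pos: [0.5097, -0.0983, 0.1263]
tcp_rot: [0.874, 0.486, 0.001, 0.0]
contact_force: [0.6, 0.8, 3.3]
opening: 0.43
```

Request:
{"method": "servo_tool", "body": {"increments": "0 0 0.08 0 0 0 3;0 0 0.16 0 0 0 3;0 0 0.24 0 0 0 3;0 0 0.32 0 0 0 3;0 0 0.4 0 0 0 3;0 0 0.48 0 0 0 3;0 0 0.56 0 0 0 3;0 0 0.64 0 0 0 3;0 0 0.7 0 0 0 3;0 0 0.7 0 0 0 3"}}

```text
time: 15.18
eef_pos: [0.5095, -0.0987, 0.1263]
tcp_rot: [0.987, 0.158, 0.001, 0.001]
contact_force: [-0.0, 0.4, 2.6]
opening: 0.431
```

Run:
```python
from m import *
plan((.5092,-.0987,.125),83)
```

```text
t 15.18 pos [ 0.5095 -0.0987  0.1263] yaw_y -71.78 tilt [ 0.0016 -0.0009] q [-0.39  0.08  2.05 -0.    1.01  0.87] F [-0.   0.4  2.6] M [-0.08 -0.09  0.02] open 0.431
turn [ 0.001 -0.001  0.44 ] shift cm [-0.03 -0.01  0.13] n>= 3.521966022143704
```

Request:
{"method": "servo_tool", "body": {"increments": "0 0 0.05 0 0 0 3;0 0 0.1 0 0 0 3;0 0 0.15 0 0 0 3;0 0 0.2 0 0 0 3;0 0 0.2 0 0 0 3"}}

```text
time: 15.6
eef_pos: [0.5093, -0.0988, 0.1262]
tcp_rot: [0.998, 0.059, 0.0, 0.001]
contact_force: [-0.1, -0.8, 3.0]
opening: 0.435
```

Run:
```python
from m import *
plan((.5092,-.0987,.125),83)
```

```text
t 15.6 pos [ 0.5093 -0.0988  0.1262] yaw_y -83.22 tilt [ 0.001 -0.001] q [-0.39  0.08  2.05 -0.    1.01  1.07] F [-0.1 -0.8  3. ] M [-0.36  0.08 -0.05] open 0.435
turn [ 0.001 -0.001  0.241] shift cm [-0.01 -0.02  0.12] n>= 1.925150716734216
```

Request:
{"method": "servo_tool", "body": {"increments": "0 0 0.03 0 0 0 3;0 0 0.06 0 0 0 3;0 0 0.06 0 0 0 3"}}

```text
time: 15.85
eef_pos: [0.5091, -0.0989, 0.1262]
tcp_rot: [1.0, 0.03, 0.0, 0.001]
contact_force: [0.3, -1.5, 3.7]
opening: 0.433
```

Run:
```python
from m import *
plan((.5092,-.0987,.125),83)
snap('wrist','w10')
```

```text
t 15.85 pos [ 0.5091 -0.0989  0.1262] yaw_y -86.61 tilt [ 0.0006 -0.0011] q [-0.39  0.08  2.05 -0.    1.01  1.12] F [ 0.3 -1.5  3.7] M [-0.46  0.06 -0.11] open 0.433
turn [ 0.001 -0.001  0.181] shift cm [ 0.01 -0.02  0.12] n>= 1.451098482789193
```

View pics/w10.png

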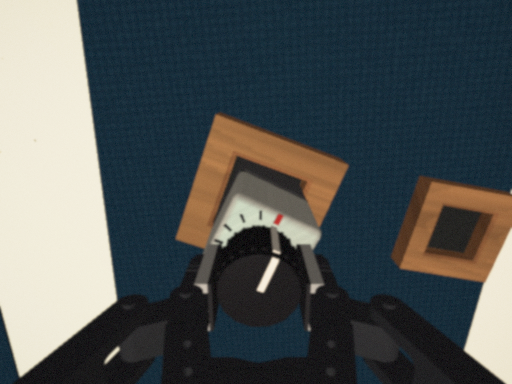

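Request:
{"method": "servo_tool", "body": {"increments": "0 0 0.04 0 0 0 3;0 0 0.08 0 0 0 3;0 0 0.08 0 0 0 3"}}

```text
time: 16.15
eef_pos: [0.5092, -0.0989, 0.1262]
tcp_rot: [1.0, -0.011, 0.0, 0.001]
contact_force: [0.0, -0.8, 4.0]
opening: 0.431
```

Run:
```python
from m import *
plan((.5092,-.0987,.125),83)
```

```text
t 16.15 pos [ 0.5092 -0.0989  0.1262] yaw_y -91.22 tilt [ 0.0009 -0.0011] q [-0.39  0.08  2.05 -0.    1.01  1.21] F [ 0.  -0.8  4. ] M [-0.45  0.01 -0.02] open 0.431
turn [ 0.001 -0.001  0.101] shift cm [-0.   -0.02  0.12] n>= 0.8075255164170634
```

Request:
{"method": "servo_tool", "body": {"increments": "0 0 0.03 0 0 0 3;0 0 0.06 0 0 0 3;0 0 0.06 0 0 0 3"}}

```text
time: 16.4
eef_pos: [0.5094, -0.0989, 0.1262]
tcp_rot: [0.999, -0.039, 0.001, 0.001]
contact_force: [1.4, -0.6, 2.8]
opening: 0.433
```

Run:
```python
from m import *
plan((.5092,-.0987,.125),83)
snap('wrist','w11')
```

```text
t 16.4 pos [ 0.5094 -0.0989  0.1262] yaw_y -94.44 tilt [ 0.0013 -0.0018] q [-0.39  0.08  2.05 -0.    1.01  1.26] F [ 1.4 -0.6  2.8] M [-0.42 -0.23  0.73] open 0.433
turn [ 0.002 -0.001  0.045] shift cm [-0.02 -0.02  0.12] n>= 0.3583851150373427
```

View pics/w11.png

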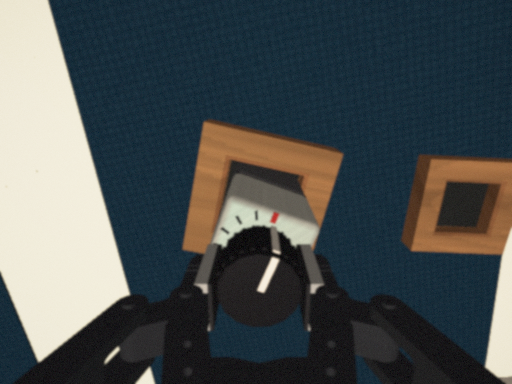

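Request:
{"method": "servo_tool", "body": {"increments": "0 0 -0.1 0 0 0 3;0 0 -0.2 0 0 0 3;0 0 -0.3 0 0 0 3;0 0 -0.4 0 0 0 3;0 0 -0.5 0 0 0 3;0 0 -0.6 0 0 0 3;0 0 -0.7 0 0 0 3;0 0 -0.8 0 0 0 3;0 0 -0.9 0 0 0 3;0 0 -1.0 0 0 0 3"}}

```text
time: 17.28
eef_pos: [0.5093, -0.0983, 0.1262]
tcp_rot: [0.896, 0.445, 0.001, -0.0]
contact_force: [-0.3, 0.9, 4.4]
opening: 0.428
```

Request:
{"method": "servo_tool", "body": {"increments": "0 0 -0.1 0 0 0 3;0 0 -0.2 0 0 0 3;0 0 -0.3 0 0 0 3;0 0 -0.4 0 0 0 3;0 0 -0.5 0 0 0 3;0 0 -0.6 0 0 0 3;0 0 -0.675 0 0 0 3;0 0 -0.675 0 0 0 3;0 0 -0.675 0 0 0 3"}}

```text
time: 18.03
eef_pos: [0.509, -0.098, 0.1262]
tcp_rot: [0.7, 0.714, 0.001, -0.001]
contact_force: [-0.7, 0.7, 5.6]
opening: 0.434
```

Run:
```python
from m import *
plan((.5092,-.0987,.125),83)
snap('wrist','w12');snap('top','t12')
im,d,K,T=load('w12'); W=cloud(d,K,T); z=W[...,2]; near=np.hypot(W[...,0]-.509,W[...,1]+.099)<.045
for n in ('w10','w11','w12'):
    im,d,K,T=load(n); W=cloud(d,K,T); z=W[...,2]; near=np.hypot(W[...,0]-.509,W[...,1]+.099)<.045
    P=W[near&(z>.09)&(z<.112)]; print(n,rect(P[:,:2]))
    crop(n,(260,240),60,10)
```

```text
t 18.03 pos [ 0.509  -0.098   0.1262] yaw_y 1.2 tilt [0.0003 0.0018] q [-0.39  0.08  2.05  0.    1.01 -0.41] F [-0.7  0.7  5.6] M [ 0.13  0.01 -0.07] open 0.434
turn [ 2.000e-03 -1.000e-03 -1.428e+00] shift cm [-0.07  0.02  0.12] n>= 11.424384972373257
w10 (array([512.5, -99.6]), 51.9, 45.4, 67.14)
w11 (array([ 519.8, -102.8]), 52.4, 30.9, 66.7)
w12 (array([511.6, -84.8]), 26.6, 52.3, 81.89)
```

View pics/w12.png

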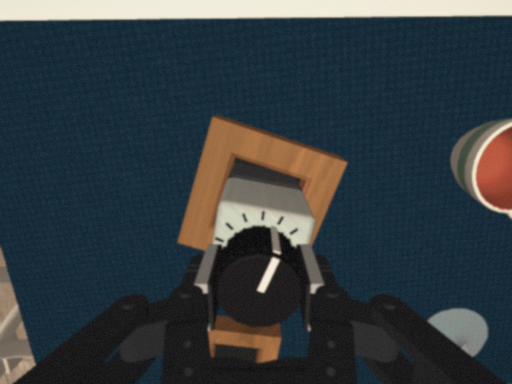

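View pics/w11_c.png

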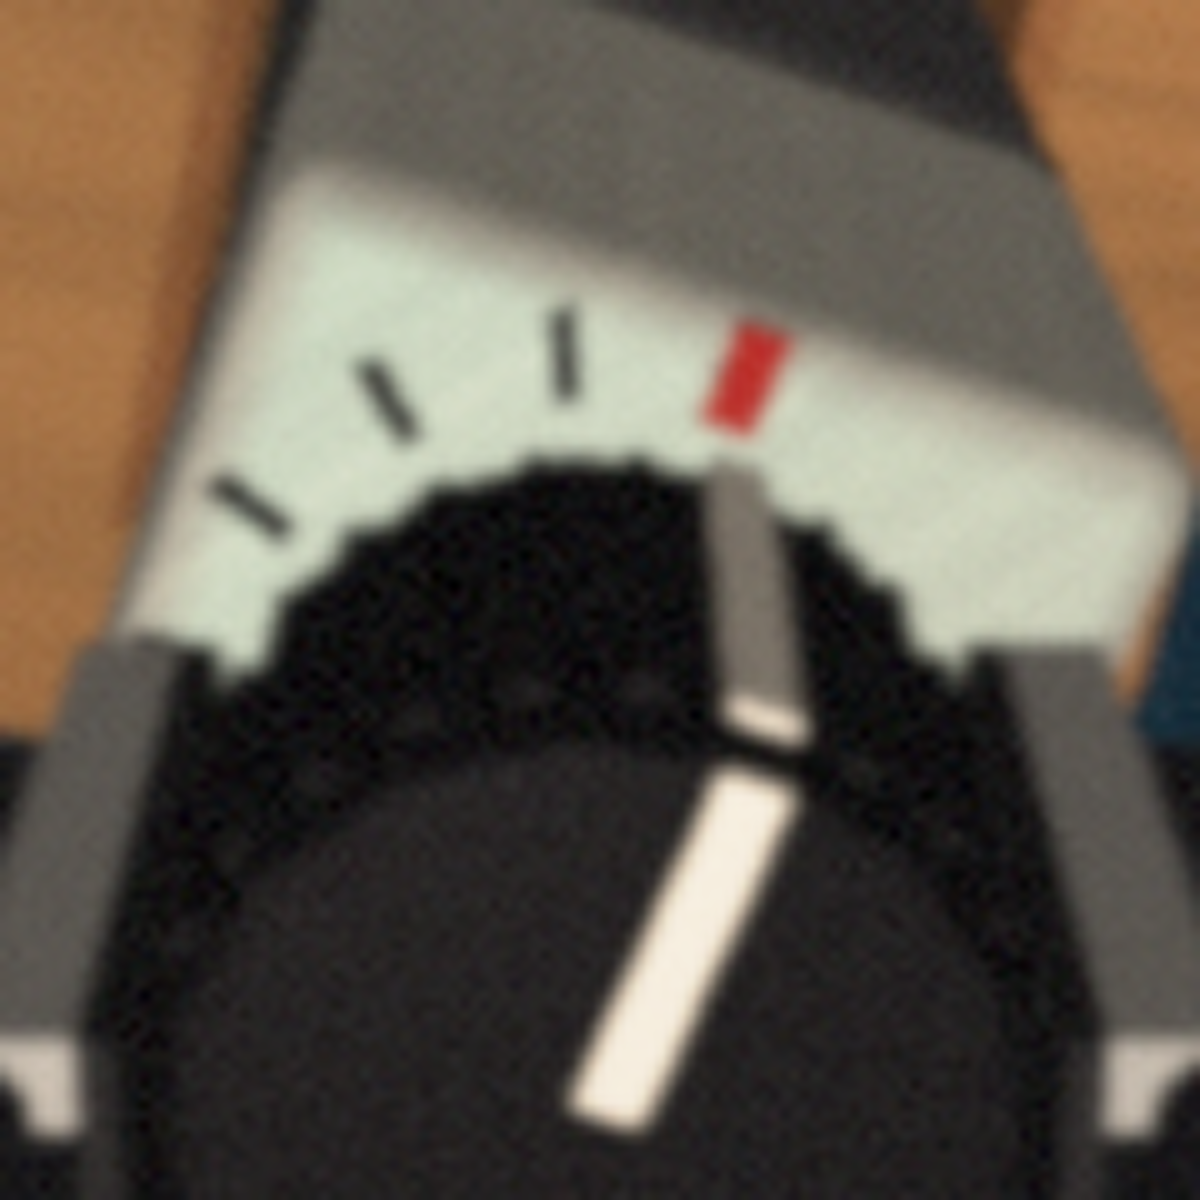

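View pics/w12_c.png

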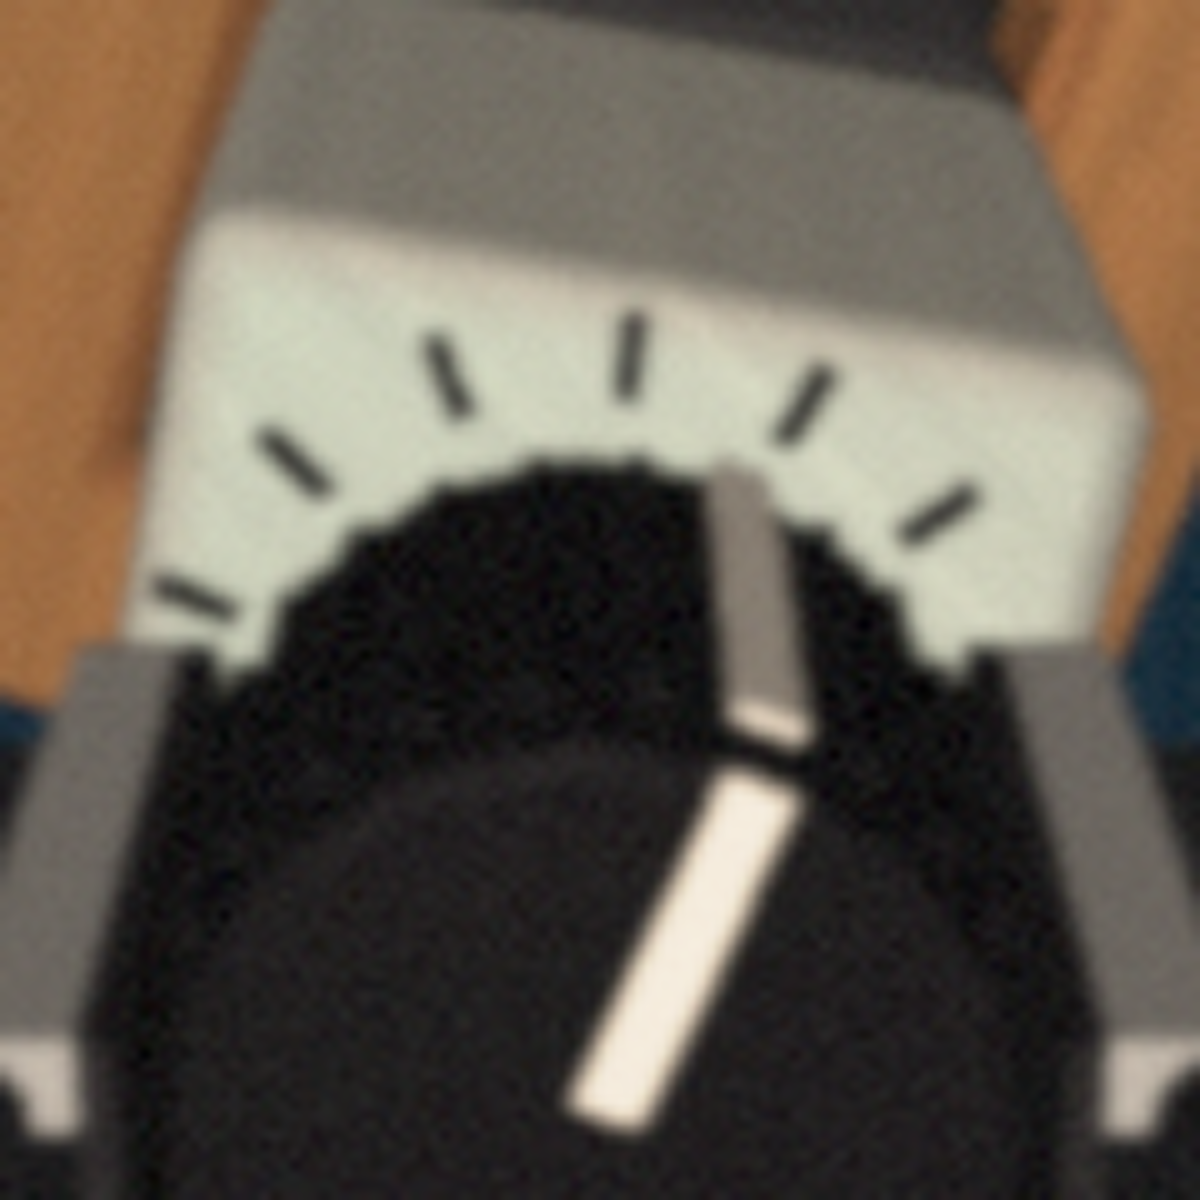

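Request:
{"method": "servo_tool", "body": {"increments": "0 0 -0.08 0 0 0 3;0 0 -0.16 0 0 0 3;0 0 -0.24 0 0 0 3;0 0 -0.24 0 0 0 3;0 0 -0.24 0 0 0 3"}}

```text
time: 18.55
eef_pos: [0.5091, -0.0977, 0.1262]
tcp_rot: [0.609, 0.793, 0.001, -0.0]
contact_force: [0.1, 1.6, 4.4]
opening: 0.434
```

Run:
```python
from m import *
plan((.5092,-.0987,.125),83)
snap('wrist','w13')
im,d,K,T=load('w13'); W=cloud(d,K,T); z=W[...,2]; near=np.hypot(W[...,0]-.509,W[...,1]+.099)<.045
P=W[near&(z>.09)&(z<.112)]; print(rect(P[:,:2]))
crop('w13',(260,240),60,10)
```

```text
t 18.55 pos [ 0.5091 -0.0977  0.1262] yaw_y 14.97 tilt [0.0007 0.0025] q [-0.39  0.08  2.05  0.    1.01 -0.65] F [0.1 1.6 4.4] M [ 0.26 -0.09  0.09] open 0.434
turn [ 2.000e-03 -1.000e-03 -1.187e+00] shift cm [-0.1  -0.02  0.12] n>= 9.5011039210045
(array([510.5, -94.6]), 45.7, 52.2, 77.95)
```

View pics/w13_c.png

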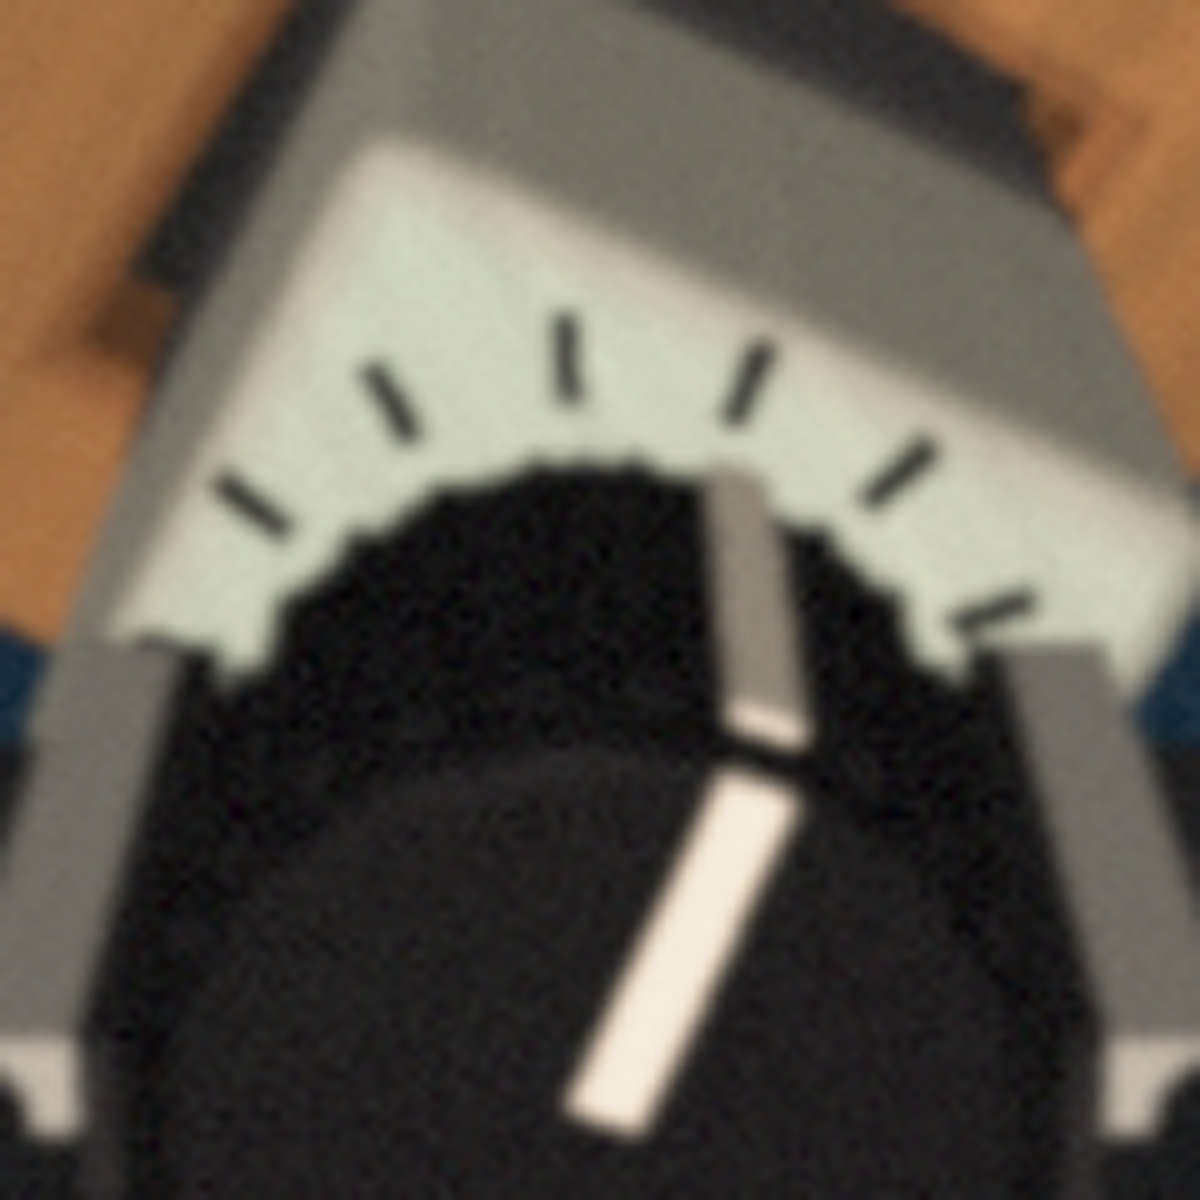

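Request:
{"method": "servo_tool", "body": {"increments": "0 0 0 0 0 0 4;0 0 0 0 0 0 5;0 0 0 0 0 0 6.5;0 0 0 0 0 0 8.54;0 0 0 0 0 0 8.54;0 0 0 0 0 -3 8.54;0 0 0 0 0 -6 8.54;0 0 0 0 0 -9 8.54;0 0 0 0 0 -9 8.54;0 0 0 0 0 -9 8.54"}}

```text
time: 19.43
eef_pos: [0.5101, -0.099, 0.2182]
tcp_rot: [0.609, 0.793, 0.001, 0.002]
contact_force: [-0.2, 0.6, 0.6]
opening: 0.999
```

Run:
```python
from m import *
plan((.5092,-.0987,.125),83)
snap('wrist','w14')
im,d,K,T=load('w14'); W=cloud(d,K,T); z=W[...,2]; near=np.hypot(W[...,0]-.509,W[...,1]+.099)<.045
P=W[near&(z>.09)&(z<.112)]; print(rect(P[:,:2]),np.median(P[:,2]))
hs=cv2.cvtColor(im,cv2.COLOR_RGB2HSV)
m=near&(z>.133)&(hs[...,2]>150); v,u=np.nonzero(m); 
q=np.array([onplane(K,T,a,b,.140)[:2] for a,b in zip(u,v)])*1000; l=cv2.fitLine(np.float32(q),cv2.DIST_L2,0,.01,.01).ravel(); print(len(q),q.mean(0),'pointer axis deg',np.degrees(np.arctan2(l[1],l[0])))
D=W[near&(z>.13)]; print('dial',rect(D[:,:2]))
m=near&((hs[...,0]<8)|(hs[...,0]>172))&(hs[...,1]>130)&(z>.09)&(z<.125); v,u=np.nonzero(m); print('red',len(u),np.mean([onplane(K,T,a,b,.106)[:2]*1000 for a,b in zip(u,v)],0) if len(u) else '')
crop('w14',(260,200),50,10)
```

```text
t 19.43 pos [ 0.5101 -0.099   0.2182] yaw_y 14.96 tilt [ 0.0046 -0.0017] q [-0.39 -0.04  1.98  0.    1.19 -0.65] F [-0.2  0.6  0.6] M [ 0.01  0.03 -0.01] open 0.999
turn [ 0.002  0.005 -1.188] shift cm [ 0.07 -0.12  9.32] n>= 9.503275257630493
(array([508. , -96.9]), 51.6, 52.0, 77.76) 0.10257157699559424
213 [ 516.87685011 -141.85254665] pointer axis deg -81.255905
dial (array([508.7, -96.3]), 88.8, 37.6, 17.18)
red 5 [529.16281945 -97.84001885]
```

View pics/w14.png

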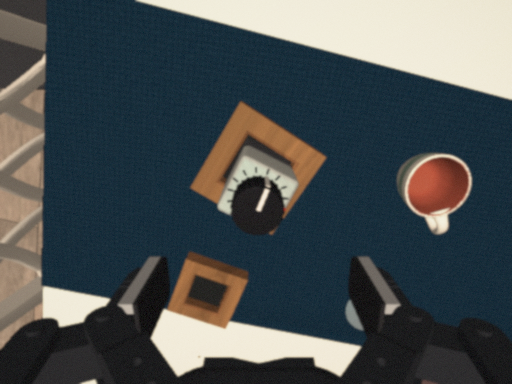

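View pics/w14_c.png

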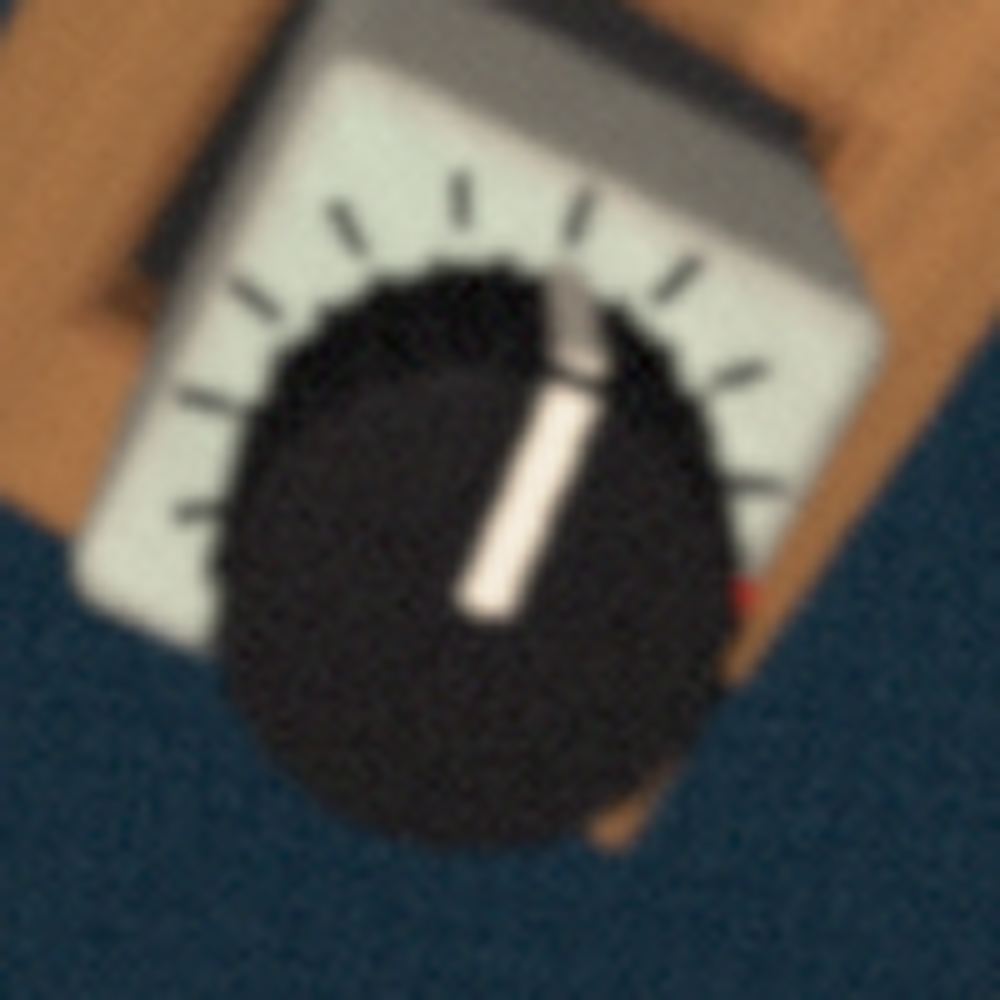

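Run:
```python
from m import *
snap('side','s15'); print(ctrl.get_state()['contact_force'])
crop('s15',(290,170),50,8)
```

```text
[-0.53628865  0.96686515 -0.04753159]
```

View pics/s15.png

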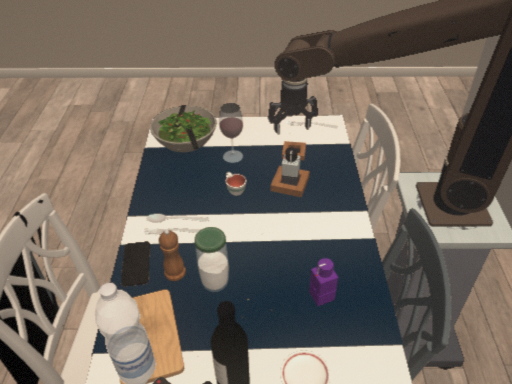

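View pics/s15_c.png

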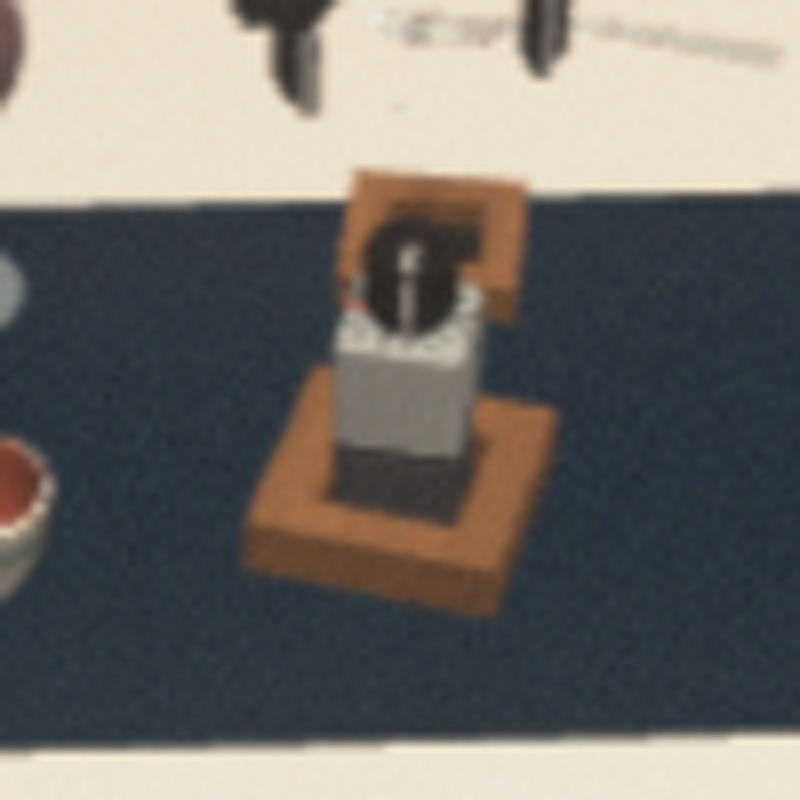

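The side view shows the grinder seated upright in the stand at (291,172). The mug (236,184), glass (232,130) and jar (212,260) stand where they were, and the gripper is clear of everything.

```bash
python3 -c "
from plant import ctrl
print(ctrl.sign_off())"
```

```text
the job is handed in; nothing more can be done
None
```

I lifted the grinder by its body and seated it upright in the larger stand's well. I then turned the dial clockwise to its stop, turned it back four clicks, let go, and handed the job in after about 20 s.

**Seating:** The downward force changed by about 9 N when the grinder reached the well floor. The body top read 103–105 mm above the table, where 106 mm is expected; the wrist camera had also read about 1.4 mm low with the grinder on the table. The grinder rests about 5° turned in the well, within its play.

**Stop:** The wrist torque rose to 0.73 N m, well above the 0.15 N m of a click, and the pointer lined up with the red mark.

**Four clicks:** The body twisted in the well, so the first turn back stopped short, between clicks 3 and 4. I turned about 14° further. With the gripper off, the pointer stands on the fourth black mark counter-clockwise from red. Counting the marks in the picture and the turn angles (about 98°, 96° expected) agree. An automatic fit of the pointer angle in the last picture failed because it picked up background pixels, so I did not use it.

**Bystanders:** In the last side view the mug, glass and jar stand where they were, and the robot was touching nothing.

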